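# Sort hollow from solid heat-sink castings by heft and rack the good one

## Task

Of these three look-alike heat-sink castings one has a solid core and two are hollow rejects: tell them apart by their weight when you lift them. Set the solid one down into the comb rack, centred and fully home, so that each of its four fins sits between two of the rack's fins, without forcing it, and stand both hollow ones upright, fins down, side by side on the floor of the grey tote. Lower each one rather than dropping it, leave them all standing free and still, and leave the screwdriver, the toy rover and the yellow jar where they are.

Things in the scene. Friction and masses are not known exactly. Their poses are not given: they have to be found in the camera images.
- casting_a: one of 3 look-alike finned aluminium castings, upright, fins down; 120 long (x), 52 wide (y), 86 mm tall; origin: centre of underside at the fin feet. 4 fins under it: full length, 5 thick, 30 tall, at y = -21, -7, 7, 21 mm. Closed block 120 x 52 at z = 30 to 56 mm; grip rib on top 90 (x) x 20 (y), z = 56 to 86 mm. Same after a half turn about z. The letters a, b, c do not tell the kind
- casting_b: casting shaped like casting_a (same size, look, origin and axes). Any of the three may be the solid one; its core may shift 1 to 2 mm inside. A solid casting weighs 0.56 to 0.80 kg, a hollow one 0.15 to 0.27 kg, so the weight felt when lifting is about 5.5 to 7.8 N or 1.5 to 2.6 N
- casting_c: casting shaped like casting_a (same size, look, origin and axes); any of the three may be the solid one
- rack: fixed comb rack: blue plate 140 (x) x 90 (y) x 10 mm, origin at the centre of its underside, z up; 5 black fins 110 mm long (x), 4.5 thick, at y = -28, -14, 0, 14, 28 mm, rise from z = 10 to 36 mm. A casting that is home has its fin feet on the plate (origin 10 mm above the rack's), its x along the rack's x either way round; 2.2 mm play each side of a fin, no end stops
- tote: fixed open grey plastic tote, outside 160 mm (x) by 210 mm (y) by 50 mm tall, walls and floor 5 mm thick; origin at the centre of its underside, z up. Both hollow castings fit side by side with their length along its x.
- screwdriver: bystander: blue-handled screwdriver lying loose on the bench; leave it
- rover: bystander: small blue four-wheeled toy rover, about 110 x 106 x 66 mm; leave it
- jar: bystander: yellow jar with a black cap, 52 mm across, 100 mm tall, upright; leave it
There are look-alikes about, which are no part of the job. What is shaped like the rack but green is not meant. Leave any turquoise look-alike of the casting_b alone.

How it is judged:
At the end, for the whole second after the job is handed in: Solid casting home in the rack (weighing on it): within 15 mm lengthwise, 6 mm sideways, origin 5-14 mm above rack's, 0.07 rad of its x axis, tilt under 0.07. Both hollow ones on the tote floor: origins under 14 mm above tote's, within 75 mm (x) and 100 mm (y) , tilt < 0.15. All at rest ((((x of casting_a in the frame of rack between -0.015 and 0.015 m and y of casting_a in the frame of rack between -0.006 and 0.006 m and z of casting_a in the frame of rack between 0.005 and 0.014 m and angle between the x axis of casting_a and the x axis of rack, either way round below 0.07 rad and angle between casting_a's own z axis and vertical below 0.07 rad and contact force between casting_a and rack above 4.2 N) and (x of casting_b in the frame of tote between -0.075 and 0.075 m and y of casting_b in the frame of tote between -0.1 and 0.1 m and z of casting_b in the frame of tote below 0.014 m and angle between casting_b's own z axis and vertical below 0.15 rad) and (x of casting_c in the frame of tote between -0.075 and 0.075 m and y of casting_c in the frame of tote between -0.1 and 0.1 m and z of casting_c in the frame of tote below 0.014 m and angle between casting_c's own z axis and vertical below 0.15 rad)) or ((x of casting_b in the frame of rack between -0.015 and 0.015 m and y of casting_b in the frame of rack between -0.006 and 0.006 m and z of casting_b in the frame of rack between 0.005 and 0.014 m and angle between the x axis of casting_b and the x axis of rack, either way round below 0.07 rad and angle between casting_b's own z axis and vertical below 0.07 rad and contact force between casting_b and rack above 4.2 N) and (x of casting_a in the frame of tote between -0.075 and 0.075 m and y of casting_a in the frame of tote between -0.1 and 0.1 m and z of casting_a in the frame of tote below 0.014 m and angle between casting_a's own z axis and vertical below 0.15 rad) and (x of casting_c in the frame of tote between -0.075 and 0.075 m and y of casting_c in the frame of tote between -0.1 and 0.1 m and z of casting_c in the frame of tote below 0.014 m and angle between casting_c's own z axis and vertical below 0.15 rad)) or ((x of casting_c in the frame of rack between -0.015 and 0.015 m and y of casting_c in the frame of rack between -0.006 and 0.006 m and z of casting_c in the frame of rack between 0.005 and 0.014 m and angle between the x axis of casting_c and the x axis of rack, either way round below 0.07 rad and angle between casting_c's own z axis and vertical below 0.07 rad and contact force between casting_c and rack above 4.2 N) and (x of casting_a in the frame of tote between -0.075 and 0.075 m and y of casting_a in the frame of tote between -0.1 and 0.1 m and z of casting_a in the frame of tote below 0.014 m and angle between casting_a's own z axis and vertical below 0.15 rad) and (x of casting_b in the frame of tote between -0.075 and 0.075 m and y of casting_b in the frame of tote between -0.1 and 0.1 m and z of casting_b in the frame of tote below 0.014 m and angle between casting_b's own z axis and vertical below 0.15 rad))) and linear speed of each of casting_a, casting_b, casting_c below 0.02 m/s and angular speed of each of casting_a, casting_b, casting_c below 0.2 rad/s); the robot touches nothing.
It fails at once if a casting is dropped into the tote or the rack (faster than 0.75 m/s within or just above it) ((x of casting_a in the frame of tote between -0.08 and 0.08 m and y of casting_a in the frame of tote between -0.1 and 0.1 m and z of casting_a in the frame of tote below 0.1 m and linear speed of casting_a above 0.75 m/s) or (x of casting_a in the frame of rack between -0.08 and 0.08 m and y of casting_a in the frame of rack between -0.1 and 0.1 m and z of casting_a in the frame of rack below 0.1 m and linear speed of casting_a above 0.75 m/s) or (x of casting_b in the frame of tote between -0.08 and 0.08 m and y of casting_b in the frame of tote between -0.1 and 0.1 m and z of casting_b in the frame of tote below 0.1 m and linear speed of casting_b above 0.75 m/s) or (x of casting_b in the frame of rack between -0.08 and 0.08 m and y of casting_b in the frame of rack between -0.1 and 0.1 m and z of casting_b in the frame of rack below 0.1 m and linear speed of casting_b above 0.75 m/s) or (x of casting_c in the frame of tote between -0.08 and 0.08 m and y of casting_c in the frame of tote between -0.1 and 0.1 m and z of casting_c in the frame of tote below 0.1 m and linear speed of casting_c above 0.75 m/s) or (x of casting_c in the frame of rack between -0.08 and 0.08 m and y of casting_c in the frame of rack between -0.1 and 0.1 m and z of casting_c in the frame of rack below 0.1 m and linear speed of casting_c above 0.75 m/s)).
It fails at once if a casting is forced into the rack (more than 100 N) (contact force between any of casting_a, casting_b, casting_c and rack above 100 N).
It fails at once if the screwdriver, the rover or the jar is moved more than 30 mm (distance of any of screwdriver, rover, jar from where it was at the start of the episode above 0.03 m).
It also fails if it takes over 72 s, if anything falls off the work surface, if the arm or the gripper's body presses on something with over 40 N, if the wrist force passes 120 N, or if a joint passes its speed limit or range.

## Robot

A 6-joint arm with a two-finger parallel gripper is mounted at the origin on the work surface. World frame = base frame: x ahead of the robot, y to its left, z up, the work surface at z = 0. Lengths are in m, angles in rad, forces in N, time in s.
With the tool pointing down it reaches from about 0.325 to 0.775 m from the base axis. Payload 5.5 kg.
Tool frame: the origin (TCP) lies on the centre line of the jaws, within the pads' length; the fingertips stand 11 mm ahead of it and the grasp point (between the pads) lies 8 mm behind it; x points along the fingers, y is the direction in which the jaws open and shut, and the axes are right-handed (so a half turn about x gives the same grasp; the last joint's range is limited). The gripper opens to 85 mm and grips with 20 to 120 N. Pads are 22 mm wide; open, the fingers measure 114 mm over their backs; the gripper's body (76 mm by 85 mm) begins 54 mm behind the grasp point. The pads swing forward as they close: fully open they stand 13 mm farther back than shut.
Start: joints at [-0.057, 0.091, 1.231, -0, 1.82, -0.057], TCP at [0.6, -0, 0.211] pointing down, gripper open.
Joint ranges: [-2.87, 2.87], [-0.86, 2.18], [0.17, 2.46], [-1.51, 4.65], [0.06, 2.69], [-2.65, 2.65]. Speed limits (rad/s): [2.57, 2.57, 3.01, 3.14, 3.14, 3.14].

## Interface

Orientations are given as a unit quaternion [x, y, z, w].
In Python, from rig import manip, vision gives the robot as it stands.
- The arm moves only by the shell command python3 -m pendant 'ROWS' [FORCE]. ROWS is JSON, a list of rows, each a list of 3 entries, a list of its own where there are three numbers: the closure, from 0 (fully open) to 1 (shut), then the shift along the world's x, y, z in m, then the turn, a rotation vector about the world's x, y, z in rad. In form: [[claw, [dx, dy, dz], [wx, wy, wz]], ...]. A call has 1 to 10 rows; each row is the pose to reach, as a shift and turn from the pose measured when the call began; what a row does not reach only later rows make up. A row lasts 1/12 s, in which the tool goes at most 41.7 mm and 7.16 degrees, less where a joint would pass 70% of its speed; a pose out of reach is approached as far as the arm can. A call with a gripper value outside its range is refused whole. The fingers move at their own pace and stop on an object; FORCE is the grip in N (left out, the last holds). Time passes only in rows, so rows that repeat a pose let the fingers close. It gives the time, the measured TCP pose, the force and the opening at its end, in the units of the state.
- manip.read_state(): the state, without advancing time (a new reading comes with each control period).
- vision.capture(name): name is "scene" or "side" or "wrist"; returns the picture (400x640x3 uint8, blue, green, red); there is no depth.
- vision.camera_params(name): a dict with "mtx" (3x3 intrinsics, pixels), "k1" (the pictures are not rectified: a ray, as slopes to the right and down, at radius r is drawn at 1 + k1 r^2 times it, then the intrinsics apply), "T" (4x4, takes a point from camera to world coordinates). Camera axes: x right, y up, looking along -z (the intrinsics and any distortion apply to the point x, -y, -z); pixel columns grow to the right and rows downward; lengths in m; the calibration is good to about 2 mm. A picture is of the moment at which its call begins: read the wrist's pose just before it. camera_params takes no time and is no camera call; for the wrist camera it gives the pose at the moment of the call.
- manip.finish_job(): hands the job in, once; it reports no verdict.
The state is a dict: "t": time; "q": joint angles; "joint_velocities": joint speeds; "joint_torque": joint torques, N m; "tool_pos": TCP position; "orientation": TCP orientation; "ft_force": force on the tool from outside, world axes, zero at the start; "torque": the same for the moment, N m; "gripper_width": finger opening in m.
Only numpy, scipy, OpenCV 4.12 (cv2) and the standard library are available. Lean on these libraries where they do the work, as an engineer would, in place of code of your own. Each camera call takes 0.05 s, during which the arm holds its last target.

## Working session

There is one attempt and no reset: what is moved stays moved. The work goes in short steps, Python scripts to look and compute and a shell command to move; the robot and the scene stay as the last step left them, time stands still between calls to the robot, and variables do not carry over. Pictures are saved under pics/ and viewed, and the job is handed in when it is done.

```bash
ls; mkdir -p pics; python3 - <<'E'
from rig import manip, vision
import cv2
print(manip.read_state())
for n in ["scene","side","wrist"]:
    p=vision.camera_params(n); print(n,p)
    cv2.imwrite(f"pics/{n}0.png",vision.capture(n))
E
```

```text
pics
{'t': 0.0, 'q': array([-5.67086854e-02,  9.18447741e-02,  1.23190697e+00, -1.05183717e-05,
        1.81980055e+00, -5.66821818e-02]), 'joint_velocities': array([ 0.00174895, -0.00063881,  0.00083591, -0.00097436,  0.00126505,
       -0.00013491]), 'joint_torque': array([ 1.92109423e-03, -4.58737707e+01, -4.18019521e+01,  2.08830479e-04,
        1.19483890e-02, -1.60596358e-05]), 'tool_pos': array([5.99670506e-01, 8.03479500e-06, 2.10247440e-01]), 'orientation': array([ 0.49954298,  0.50050697, -0.50047108,  0.49947801]), 'ft_force': array([-0.15362609,  0.33879962, -0.01760387]), 'torque': array([-0.04099253, -0.02878243,  0.01076701]), 'gripper_width': 0.0853379639756349}
scene {'mtx': array([[384.97403893,   0.        , 315.97339495],
       [  0.        , 384.97403893, 200.64421792],
       [  0.        ,   0.        ,   1.        ]]), 'k1': -0.07894670652634006, 'T': array([[ 0.50284859, -0.67168447,  0.54404344,  1.18409081],
       [ 0.86424671,  0.37987086, -0.32981169, -0.35418943],
       [ 0.01486314,  0.6360331 ,  0.77151862,  0.9388662 ],
       [ 0.        ,  0.    
[... 325 characters left out ...]
95913,  0.58365054,  0.99711045],
       [ 0.02223145,  0.81919597,  0.57308265,  1.00882979],
       [ 0.        ,  0.        ,  0.        ,  1.        ]])}
wrist {'mtx': array([[342.3607697 ,   0.        , 317.30136454],
       [  0.        , 342.3607697 , 201.34021128],
       [  0.        ,   0.        ,   1.        ]]), 'k1': 0.02573883654006631, 'T': array([[ 9.99997411e-01, -1.15403141e-03,  1.96120000e-03,
         6.00614943e-01],
       [ 5.86387107e-04,  9.63439661e-01,  2.67924759e-01,
         6.75219780e-02],
       [-2.19869145e-03, -2.67922915e-01,  9.63437843e-01,
         3.72003100e-01],
       [ 0.00000000e+00,  0.00000000e+00,  0.00000000e+00,
         1.00000000e+00]])}
```

View pics/scene0.png

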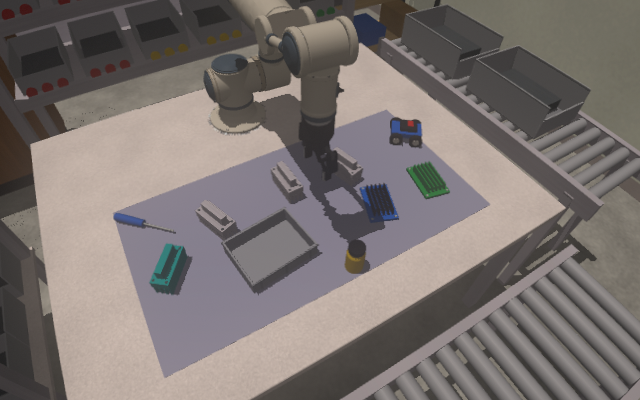

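View pics/side0.png

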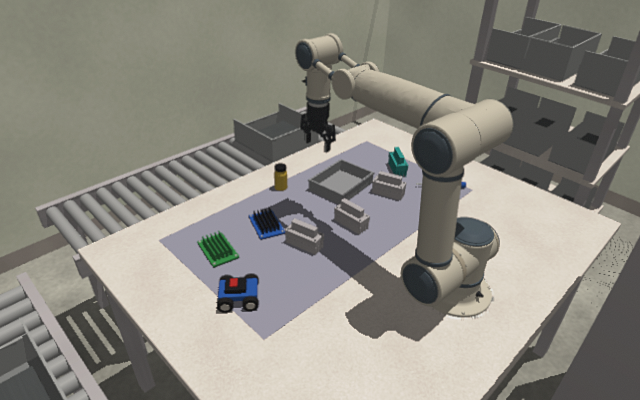

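View pics/wrist0.png

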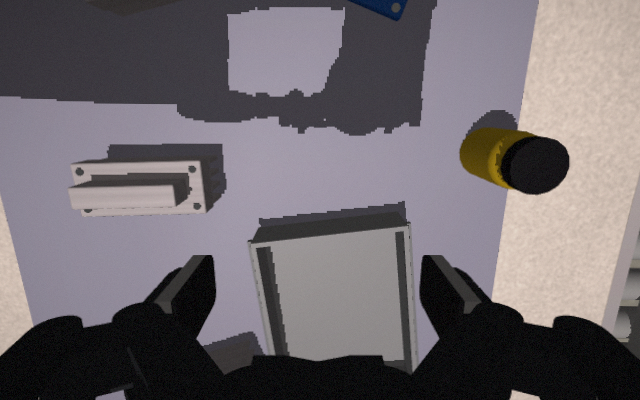

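Scene view: the white/grey castings are at (215,217), (287,181) and (347,165). The turquoise look-alike is at (170,268), the blue rack at (379,203) and the green look-alike rack at (428,180). The tote is at (270,248), the jar at (355,257), the rover at (406,132) and the screwdriver at (143,222). The wrist view shows one casting at (140,187) and the tote at (335,300).

Things that could be mistaken: the turquoise casting (170,268), which I reject, and the green rack (428,180), which I also reject. My choice is the three light castings and the blue rack. Next I'll take close crops and rough positions.

```bash
cat > h.py <<'E'
from rig import manip, vision
import numpy as np, cv2
def ray(P,px):
    px=np.atleast_2d(np.array(px,float)); m=P["mtx"]
    d=np.stack([(px[:,0]-m[0,2])/m[0,0],(px[:,1]-m[1,2])/m[1,1]],1)
    u=d.copy()
    for _ in range(20): u=d/(1+P["k1"]*(u**2).sum(1,keepdims=True))
    v=np.stack([u[:,0],-u[:,1],-np.ones(len(u))],1)
    return P["T"][:3,3], v@P["T"][:3,:3].T
def plane(P,px,z):
    o,d=ray(P,px); return o+d*((z-o[2])/d[:,2])[:,None]
def proj(P,X):
    X=np.atleast_2d(X); c=(X-P["T"][:3,3])@P["T"][:3,:3]
    u=np.stack([c[:,0]/-c[:,2],-c[:,1]/-c[:,2]],1); u=u*(1+P["k1"]*(u**2).sum(1,keepdims=True))
    return u*P["mtx"][0,0]+P["mtx"][:2,2]
def st():
    s=manip.read_state(); print("t",round(s["t"],2),"p",s["tool_pos"].round(4),"q",s["orientation"].round(4),"F",s["ft_force"].round(2),"T",s["torque"].round(3),"w",round(s["gripper_width"],4)); return s
E
python3 - <<'E'
from h import *
im=cv2.imread("pics/scene0.png");P=vision.camera_params("scene")
cv2.imwrite("pics/crop1.png",cv2.resize(im[120:290,110:310],None,fx=4,fy=3.5,interpolation=cv2.INTER_CUBIC)[:, :800])
cv2.imwrite("pics/crop2.png",cv2.resize(im[120:240,290:460],None,fx=4.7,fy=4.7,interpolation=cv2.INTER_CUBIC))
im=cv2.imread("pics/side0.png")
cv2.imwrite("pics/crop3.png",cv2.resize(im[140:310,190:420],None,fx=3.45,fy=3.45,interpolation=cv2.INTER_CUBIC))
print(plane(P,[[215,213],[287,175],[347,160]],.07).round(3)); print(plane(P,[[379,203],[270,252],[355,265],[406,135],[170,268]],.02).round(3))
E
```

```text
[[ 0.469 -0.256  0.07 ]
 [ 0.438 -0.009  0.07 ]
 [ 0.474  0.189  0.07 ]]
[[ 0.64   0.204  0.02 ]
 [ 0.633 -0.166  0.02 ]
 [ 0.785  0.017  0.02 ]
 [ 0.43   0.481  0.02 ]
 [ 0.546 -0.426  0.02 ]]
```

View pics/crop1.png

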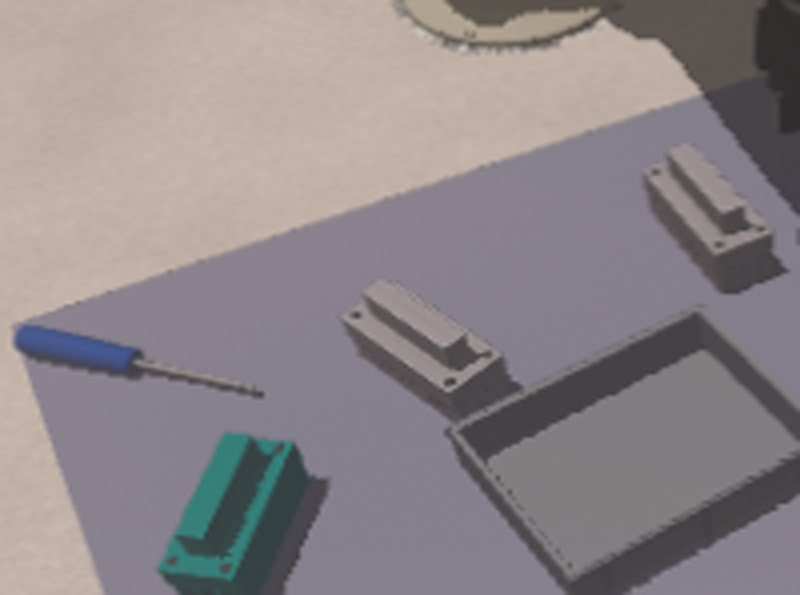

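View pics/crop2.png

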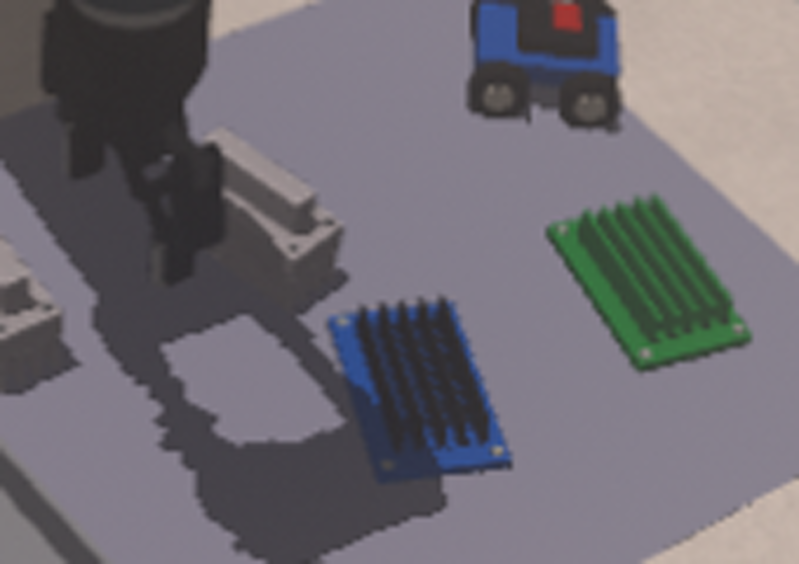

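View pics/crop3.png

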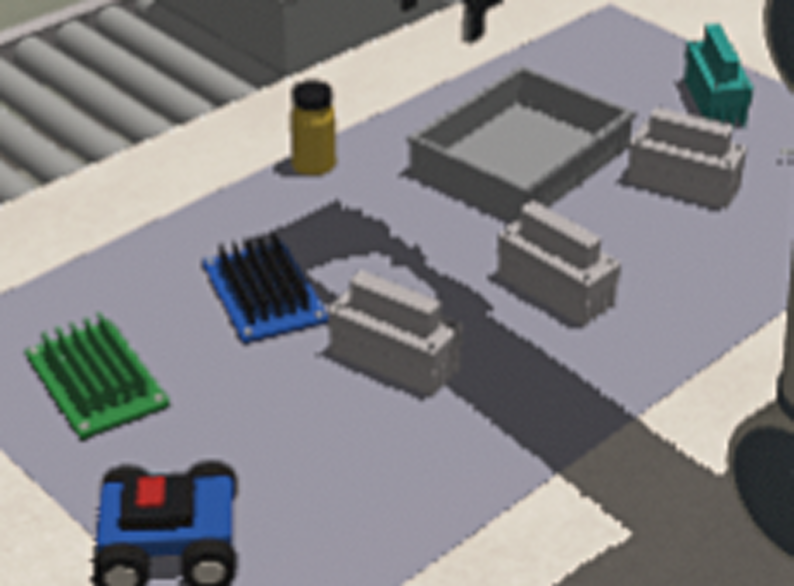

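Crops confirm three light-grey castings, a blue rack with black fins, and turquoise/green decoys. Now I'll fly over to measure the left side (third casting and rack).

```bash
python3 -m pendant '[[0,[-0.008,0.038,0.01],[0,0,0]],[0,[-0.016,0.076,0.02],[0,0,0]],[0,[-0.024,0.114,0.03],[0,0,0]],[0,[-0.032,0.152,0.04],[0,0,0]],[0,[-0.04,0.19,0.05],[0,0,0]],[0,[-0.04,0.19,0.05],[0,0,0]],[0,[-0.04,0.19,0.05],[0,0,0]],[0,[-0.04,0.19,0.05],[0,0,0]]]' 60
python3 - <<'E'
from h import *
st();P=vision.camera_params("wrist");im=vision.capture("wrist");st()
np.save("P1.npy",P,allow_pickle=True);cv2.imwrite("pics/w1.png",im)
E
```

```text
t: 0.82
tool_pos: [0.5597, 0.1897, 0.2599]
orientation: [-0.499, -0.5, 0.501, -0.5]
ft_force: [-0.2, 0.5, -0.0]
gripper_width: 0.0855
t 0.82 p [0.5597 0.1897 0.2599] q [-0.4992 -0.5005  0.5006 -0.4997] F [-0.25  0.46 -0.03] T [ 0.025 -0.007 -0.012] w 0.0855
t 0.87 p [0.5599 0.189  0.2596] q [-0.4994 -0.5002  0.5011 -0.4993] F [-0.76  0.07 -0.2 ] T [-0.002  0.011 -0.042] w 0.0851
```

View pics/w1.png

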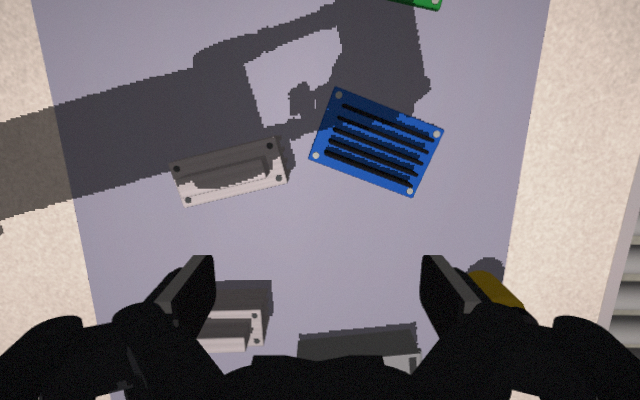

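Wrist view: casting 3 at about (228,172), with holes at its corners near (177,169), (269,146), (279,178) and (188,200). The rack screws are near (338,95), (437,134), (410,191) and (316,155). Next, a view of the right side.

```bash
python3 -m pendant '[[0,[-0.004,-0.04,0.001],[0,0,0]],[0,[-0.008,-0.08,0.002],[0,0,0]],[0,[-0.012,-0.12,0.004],[0,0,0]],[0,[-0.016,-0.16,0.006],[0,0,0]],[0,[-0.02,-0.2,0.01],[0,0,0]],[0,[-0.022,-0.24,0.02],[0,0,0]],[0,[-0.022,-0.28,0.02],[0,0,0]],[0,[-0.022,-0.31,0.02],[0,0,0]],[0,[-0.022,-0.31,0.02],[0,0,0]],[0,[-0.022,-0.31,0.02],[0,0,0]]]'
python3 -m pendant '[[0,[0,0,0],[0,0,0]],[0,[0,0,0],[0,0,0]]]'
python3 - <<'E'
from h import *
st();P=vision.camera_params("wrist");im=vision.capture("wrist");st()
np.save("P2.npy",P,allow_pickle=True);cv2.imwrite("pics/w2.png",im)
E
```

```text
t: 1.7
tool_pos: [0.537, -0.124, 0.2786]
orientation: [-0.5, -0.499, 0.503, -0.497]
ft_force: [0.0, 0.3, 0.3]
gripper_width: 0.0854
t: 1.87
tool_pos: [0.5368, -0.124, 0.2781]
orientation: [-0.5, -0.5, 0.503, -0.497]
ft_force: [-0.9, 0.1, 0.4]
gripper_width: 0.086
t 1.87 p [ 0.5368 -0.124   0.2781] q [-0.5005 -0.4995  0.5031 -0.4969] F [-0.86  0.13  0.39] T [-0.063  0.026 -0.019] w 0.086
t 1.92 p [ 0.5369 -0.1235  0.2783] q [-0.5003 -0.4997  0.5028 -0.4972] F [0.3  0.67 0.31] T [-0.064  0.023 -0.042] w 0.0854
```

View pics/w2.png

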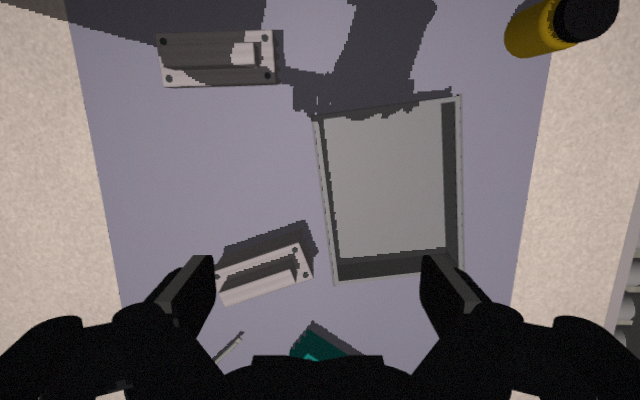

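Wrist view 2: casting 2 is centred near (219,58), casting 1 near (265,275, partly behind a finger), and the tote rim corners are near (314,117), (461,95) and (334,285). I'll zoom in for precise points.

```bash
python3 - <<'E'
import cv2,numpy as np
a=cv2.imread("pics/w1.png");b=cv2.imread("pics/w2.png")
def z(im,x,y,w,h,k): return cv2.resize(im[y:y+h,x:x+w],None,fx=k,fy=k,interpolation=cv2.INTER_CUBIC)
t=np.zeros((600,800,3),np.uint8)
c=z(a,160,130,135,85,3);t[:c.shape[0],:c.shape[1]]=c
c=z(b,150,22,130,72,3);t[:c.shape[0],410:410+c.shape[1]]=c
c=z(b,205,212,120,100,3);t[270:270+c.shape[0],:c.shape[1]]=c
c=z(a,302,80,145,125,2.5)[:310];t[270:270+c.shape[0],400:400+c.shape[1]]=c
cv2.imwrite("pics/z1.png",t)
cv2.imwrite("pics/z2.png",z(b,300,80,180,220,2.7))
E
```

```text
(no output)
```

View pics/z1.png

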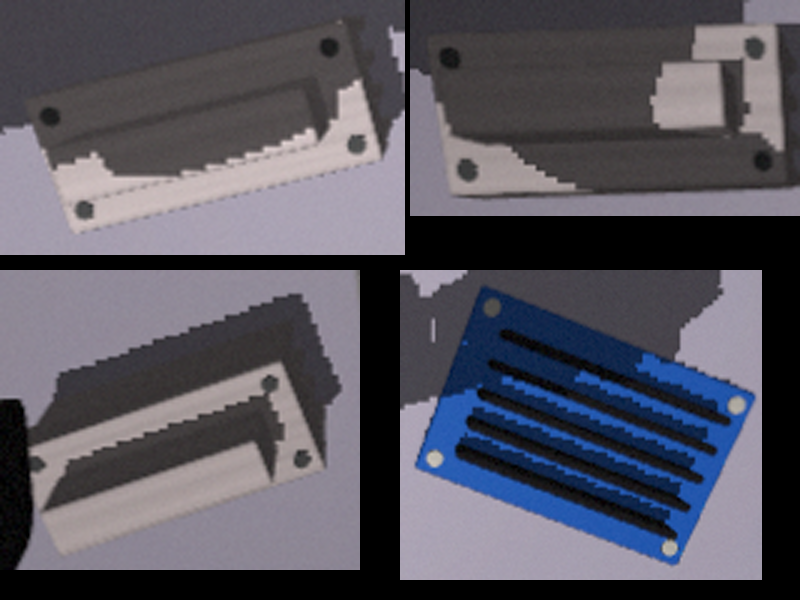

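View pics/z2.png

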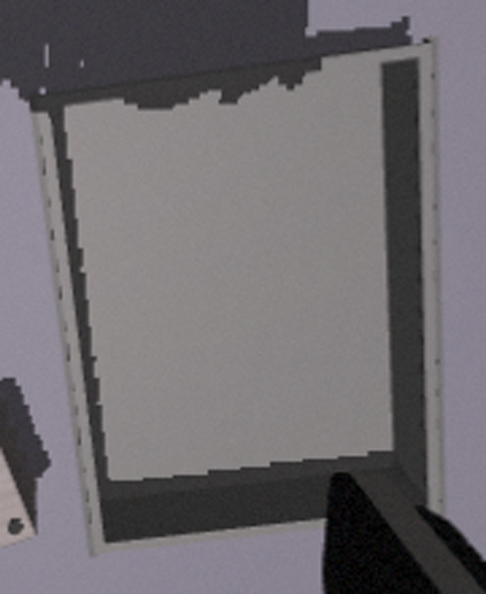

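```bash
cat > loc.py <<'E'
from h import *
P1=np.load("P1.npy",allow_pickle=True).item();P2=np.load("P2.npy",allow_pickle=True).item()
def rep(n,X):
    X=X[:,:2]; print(n,"c",X.mean(0).round(4) if len(X)==4 else None,[round(float(v),4) for v in np.linalg.norm(np.diff(X,axis=0),axis=1)],"diagmid",((X[0]+X[2])/2).round(4),"yaw",[round(float(np.degrees(np.arctan2(*(b-a)[::-1]))),1) for a,b in zip(X,X[1:])])
rep("c3",plane(P1,[[176.7,169],[269.7,145.7],[278.7,178],[188,200]],.056))
rep("c2",plane(P2,[[163.3,41.3],[264.7,37.7],[267.7,75.7],[169,78.7]],.056))
rep("c1",plane(P2,[[217.3,276.3],[294.7,249.7],[305.7,275]],.056))
rep("rack",plane(P1,[[338.8,94.8],[436.4,134],[410,191.2],[316,155.2]],.010))
rep("tote",plane(P2,[[461.9,94.1],[312.6,116.3],[334.4,285.6]],.05))
E
python3 loc.py
```

```text
c3 c [0.4632 0.1865] [0.104, 0.0359, 0.1038] diagmid [0.4631 0.1865] yaw [14.0, -76.3, -166.1]
c2 c [ 0.432 -0.009] [0.1038, 0.0363, 0.104] diagmid [ 0.432  -0.0091] yaw [1.8, -87.9, -178.5]
c1 c None [0.1027, 0.0362] diagmid [ 0.4662 -0.2582] yaw [19.9, -69.3]
rack c [0.6291 0.2126] [0.1238, 0.074, 0.1242] diagmid [0.6292 0.2125] yaw [-20.9, -110.3, 159.1]
tote c None [0.1626, 0.2098] diagmid [ 0.6245 -0.1607] yaw [-172.3, -83.0]
```

Hole spacing (104×36) and screw spacing (124×74) are consistent across the castings and the rack. I'm adding a helper that works out the moves.

```bash
cat > go.py <<'E'
# usage: go.py x y z yawdeg(casting x axis) : shift and rotvec so tool points down and jaws open along casting y
import sys; from h import *
from scipy.spatial.transform import Rotation as R
x,y,z,yaw=map(float,sys.argv[1:5]); s=st()
R0=R.from_quat(s["orientation"]); a=np.radians(yaw)
best=None
for sg in (1,-1):
    ty=sg*np.array([-np.sin(a),np.cos(a),0]); tx=np.array([0,0,-1.]); tz=np.cross(tx,ty)
    rv=(R.from_matrix(np.stack([tx,ty,tz],1))*R0.inv()).as_rotvec()
    print("d",(np.array([x,y,z])-s["tool_pos"]).round(4),"rv",rv.round(4),"rows_rot",round(np.linalg.norm(rv)/.125,1),"q6",s["q"][5].round(2))
E
python3 go.py .4662 -.2582 .12 20.3
```

```text
t 1.92 p [ 0.5369 -0.1235  0.2783] q [-0.5003 -0.4997  0.5028 -0.4972] F [0.3  0.67 0.31] T [-0.064  0.023 -0.042] w 0.0854
d [-0.0707 -0.1347 -0.1583] rv [ 0.0049 -0.0033  1.9313] rows_rot 15.5 q6 -0.28
d [-0.0707 -0.1347 -0.1583] rv [-0.003  -0.0044 -1.2103] rows_rot 9.7 q6 -0.28
```

```bash
python3 -m pendant '[[0,[-0.007,-0.013,-0.013],[0,0,-0.12]],[0,[-0.014,-0.027,-0.027],[0,0,-0.24]],[0,[-0.021,-0.04,-0.04],[0,-0.001,-0.36]],[0,[-0.028,-0.054,-0.053],[-0.001,-0.002,-0.48]],[0,[-0.035,-0.067,-0.067],[-0.001,-0.002,-0.6]],[0,[-0.042,-0.081,-0.08],[-0.002,-0.003,-0.72]],[0,[-0.05,-0.095,-0.093],[-0.002,-0.003,-0.84]],[0,[-0.058,-0.108,-0.106],[-0.002,-0.004,-0.96]],[0,[-0.065,-0.12,-0.12],[-0.003,-0.004,-1.085]],[0,[-0.0707,-0.1347,-0.13],[-0.003,-0.0044,-1.2103]]]'
python3 go.py .4662 -.2582 .070 20.3
python3 - <<'E'
from h import *
P=vision.camera_params("wrist");cv2.imwrite("pics/w3.png",vision.capture("wrist"))
E
```

```text
t: 2.75
tool_pos: [0.4659, -0.2572, 0.1471]
orientation: [-0.696, -0.124, 0.696, -0.123]
ft_force: [-0.2, -0.1, 0.6]
gripper_width: 0.0854
t 2.75 p [ 0.4659 -0.2572  0.1471] q [-0.6961 -0.1236  0.6965 -0.123 ] F [-0.2  -0.07  0.6 ] T [-0.025  0.032 -0.053] w 0.0854
d [ 0.0003 -0.001  -0.0771] rv [-1.100e-03  1.200e-03 -3.138e+00] rows_rot 25.1 q6 0.65
d [ 0.0003 -0.001  -0.0771] rv [-0.0007 -0.0007  0.0036] rows_rot 0.0 q6 0.65
```

View pics/w3.png

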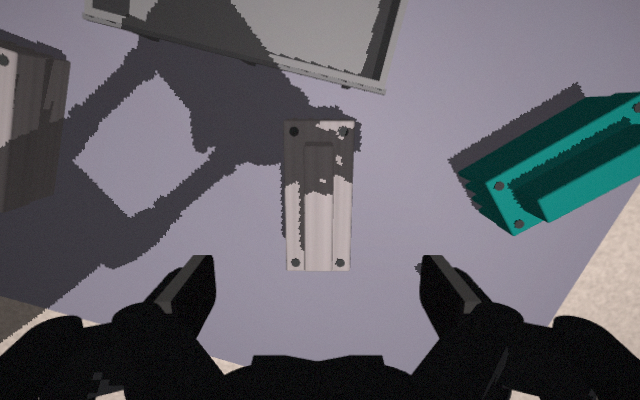

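The casting sits aligned and centred between the jaws (rib at column 318, holes at (294,131), (343,131), (295,262) and (340,262)). Descend and grip.

```bash
python3 -m pendant '[[0,[0,-0.001,-0.03],[0,0,0]],[0,[0,-0.001,-0.055],[0,0,0]],[0,[0,-0.001,-0.07],[0,0,0]],[0,[0,-0.001,-0.077],[0,0,0.003]],[0.8,[0,-0.001,-0.077],[0,0,0.003]],[0.9,[0,-0.001,-0.077],[0,0,0.003]],[0.9,[0,-0.001,-0.077],[0,0,0.003]],[0.9,[0,-0.001,-0.077],[0,0,0.003]],[0.9,[0,-0.001,-0.077],[0,0,0.003]],[0.9,[0,-0.001,-0.077],[0,0,0.003]]]' 60
python3 -m pendant '[[0.9,[0,0,0],[0,0,0]],[0.9,[0,0,0],[0,0,0]],[0.9,[0,0,0.02],[0,0,0]],[0.9,[0,0,0.04],[0,0,0]],[0.9,[0,0,0.06],[0,0,0]],[0.9,[0,0,0.07],[0,0,0]],[0.9,[0,0,0.07],[0,0,0]],[0.9,[0,0,0.07],[0,0,0]],[0.9,[0,0,0.07],[0,0,0]]]'
for i in 1 2 3; do python3 -m pendant '[[0.9,[0,0,0],[0,0,0]],[0.9,[0,0,0],[0,0,0]]]'|grep force; done; python3 go.py .6245 -.16 .16 7.3
```

```text
t: 3.63
tool_pos: [0.4647, -0.2606, 0.0688]
orientation: [-0.696, -0.121, 0.698, -0.121]
ft_force: [-0.0, -0.6, 0.2]
gripper_width: 0.0122
t: 4.38
tool_pos: [0.4643, -0.2603, 0.1372]
orientation: [-0.695, -0.122, 0.698, -0.121]
ft_force: [0.2, -1.1, -0.1]
gripper_width: 0.0083
ft_force: [-0.8, 0.2, -0.6]
ft_force: [0.6, 0.1, -0.3]
ft_force: [0.6, 0.1, -0.1]
t 4.88 p [ 0.463  -0.2595  0.1338] q [-0.6936 -0.1229  0.6997 -0.1192] F [ 0.64  0.08 -0.05] T [ 0.015 -0.02  -0.003] w 0.0086
d [0.1615 0.0995 0.0262] rv [ 0.013  -0.0069  2.9248] rows_rot 23.4 q6 0.65
d [0.1615 0.0995 0.0262] rv [-0.0047 -0.0089 -0.2167] rows_rot 1.7 q6 0.65
```

The fingers closed past 20 mm, so nothing is gripped. I'll look at what happened.

```bash
python3 - <<'E'
from h import *
P=vision.camera_params("wrist");np.save("P3.npy",P,allow_pickle=True);cv2.imwrite("pics/w4.png",vision.capture("wrist"));
im=vision.capture("side");cv2.imwrite("pics/s4.png",im)
cv2.imwrite("pics/s4c.png",cv2.resize(im[90:270,310:500],None,fx=3.3,fy=3.3,interpolation=cv2.INTER_CUBIC))
E
```

```text
(no output)
```

View pics/w4.png

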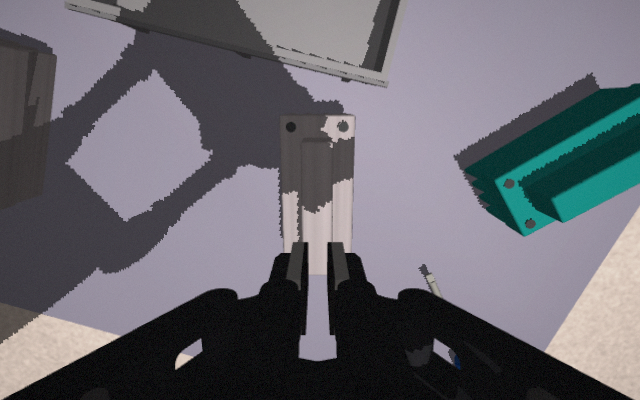

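View pics/s4c.png

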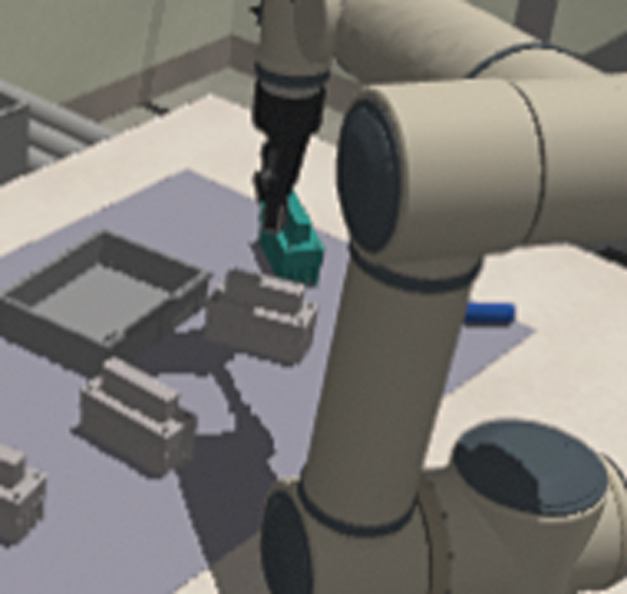

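```bash
python3 - <<'E'
from h import *
P3=np.load("P3.npy",allow_pickle=True).item()
s=st(); print(P3["T"].round(3)); print(plane(P3,[[291,127],[343,126]],.056).round(4))
PS=vision.camera_params("side"); S=vision.camera_params("scene")
from math import *
c,a=np.array([.4662,-.2582]),radians(20.3)
h=np.array([[c[0]+u*cos(a)-v*sin(a),c[1]+u*sin(a)+v*cos(a),.056] for u in(-.052,.052) for v in (-.018,.018)])
print(h.round(3),proj(PS,h).round(0),proj(S,h).round(0))
# project TCP into wrist & side
print(proj(P3,s["tool_pos"]),proj(PS,s["tool_pos"]))
E
```

```text
t 4.98 p [ 0.4632 -0.2596  0.1342] q [-0.6938 -0.1228  0.6995 -0.1193] F [-0.45  0.15  1.27] T [ 0.001 -0.019  0.042] w 0.0087
[[ 0.338  0.904  0.261  0.529]
 [-0.941  0.327  0.087 -0.237]
 [-0.006 -0.275  0.961  0.295]
 [ 0.     0.     0.     1.   ]]
[[ 0.5076 -0.2244  0.056 ]
 [ 0.5202 -0.2576  0.056 ]]
[[ 0.424 -0.293  0.056]
 [ 0.411 -0.259  0.056]
 [ 0.521 -0.257  0.056]
 [ 0.509 -0.223  0.056]] [[403. 182.]
 [401. 187.]
 [378. 176.]
 [375. 180.]] [[199. 210.]
 [208. 203.]
 [222. 229.]
 [232. 221.]]
[[316.54023216 245.54132109]] [[392.1031832  163.62551768]]
```

```bash
python3 - <<'E'
from h import *
from math import *
P3=np.load("P3.npy",allow_pickle=True).item()
c,a=np.array([.4662,-.2582]),radians(20.3)
f=lambda u,v,z:[c[0]+u*cos(a)-v*sin(a),c[1]+u*sin(a)+v*cos(a),z]
for n,X in dict(ribfar=f(.045,0,.086),ribnear=f(-.045,0,.086),cen=f(0,0,.086),blocknear=f(-.06,0,.056),blockfar=f(.06,0,.056)).items(): print(n,proj(P3,X).round(0))
t=np.array([.4632,-.2596,.1342]); 
for dz in(-.011,0,.008,.03): print(dz,proj(P3,t+[0,0,dz]).round(0))
E
python3 -c "
import cv2;im=cv2.imread('pics/w4.png');cv2.imwrite('pics/w4c.png',cv2.resize(im[100:360,220:420],None,fx=2.3,fy=2.3,interpolation=cv2.INTER_CUBIC))"
```

```text
ribfar [[316. 139.]]
ribnear [[317. 274.]]
cen [[317. 211.]]
blocknear [[318. 273.]]
blockfar [[316. 112.]]
-0.011 [[317. 237.]]
0 [[317. 246.]]
0.008 [[316. 252.]]
0.03 [[316. 274.]]
```

View pics/w4c.png

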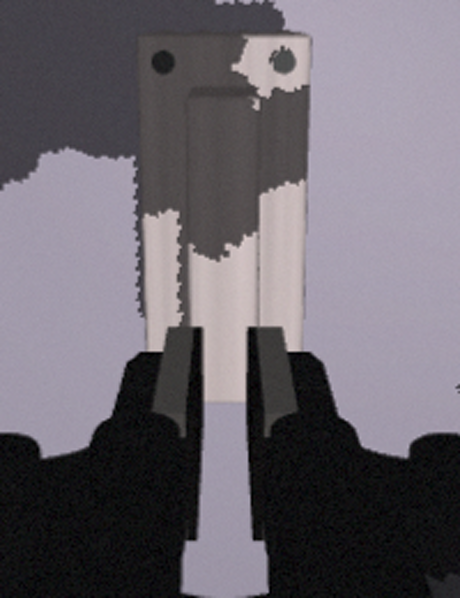

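Geometry agrees with the earlier measurement and the casting hardly moved. I'll retry in stages and watch the close.

```bash
python3 -m pendant '[[0,[0,0,0],[0,0,0]],[0,[0.001,0.0005,0],[-0.004,-0.008,0]],[0,[0.003,0.0012,0],[-0.005,-0.009,-0.004]],[0,[0.003,0.0012,0],[-0.005,-0.009,-0.004]],[0,[0.003,0.0012,-0.02],[-0.005,-0.009,-0.004]],[0,[0.003,0.0012,-0.04],[-0.005,-0.009,-0.004]],[0,[0.003,0.0012,-0.055],[-0.005,-0.009,-0.004]],[0,[0.003,0.0012,-0.063],[-0.005,-0.009,-0.004]],[0,[0.003,0.0012,-0.063],[-0.005,-0.009,-0.004]]]' 60
python3 go.py .466 -.2585 .070 20.3
python3 - <<'E'
from h import *
cv2.imwrite("pics/w5.png",vision.capture("wrist"))
E
python3 -m pendant '[[0.7,[0,0,0],[0,0,0]],[0.7,[0,0,0],[0,0,0]],[0.7,[0,0,0],[0,0,0]],[0.7,[0,0,0],[0,0,0]]]'
python3 -m pendant '[[0.8,[0,0,0],[0,0,0]],[0.8,[0,0,0],[0,0,0]],[0.8,[0,0,0],[0,0,0]],[0.8,[0,0,0],[0,0,0]]]'
python3 - <<'E'
from h import *
st();cv2.imwrite("pics/w6.png",vision.capture("wrist"))
E
```

```text
t: 5.73
tool_pos: [0.4651, -0.2576, 0.0688]
orientation: [-0.696, -0.12, 0.698, -0.119]
ft_force: [0.1, 0.4, 0.0]
gripper_width: 0.0855
t 5.73 p [ 0.4651 -0.2576  0.0688] q [-0.6958 -0.1201  0.698  -0.1193] F [0.07 0.37 0.01] T [-0.008 -0.037 -0.032] w 0.0855
d [ 0.0009 -0.0009  0.0012] rv [-4.9000e-03  9.0000e-04 -3.1275e+00] rows_rot 25.0 q6 0.66
d [ 0.0009 -0.0009  0.0012] rv [-0.0006 -0.0031  0.0141] rows_rot 0.1 q6 0.66
t: 6.12
tool_pos: [0.4662, -0.2584, 0.0715]
orientation: [-0.697, -0.119, 0.697, -0.12]
ft_force: [-0.0, 0.1, -0.2]
gripper_width: 0.0388
t: 6.45
tool_pos: [0.4662, -0.2584, 0.0716]
orientation: [-0.697, -0.119, 0.697, -0.12]
ft_force: [-0.1, -0.1, -0.3]
gripper_width: 0.0169
t 6.45 p [ 0.4662 -0.2584  0.0716] q [-0.6969 -0.1191  0.6969 -0.1202] F [-0.13 -0.08 -0.29] T [-0.001  0.015 -0.007] w 0.0169
```

View pics/w5.png

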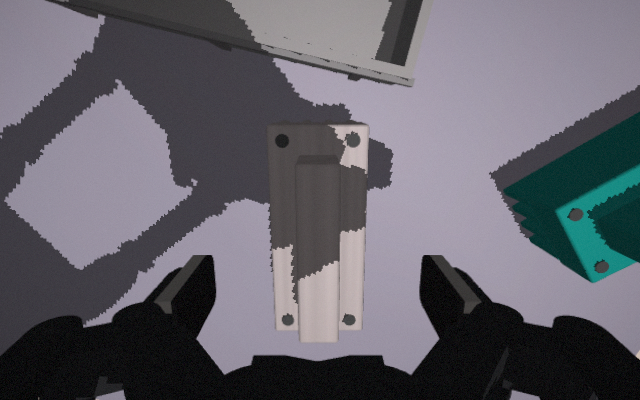

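View pics/w6.png

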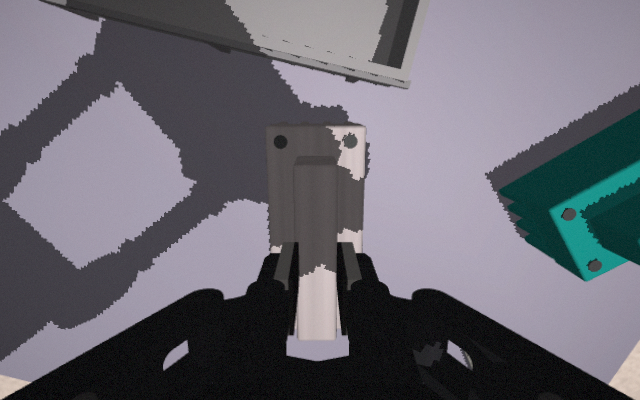

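```bash
python3 -m pendant '[[1,[0,0,0],[0,0,0]],[1,[0,0,0],[0,0,0]],[1,[0,0,0],[0,0,0]],[1,[0,0,0],[0,0,0]],[1,[0,0,0],[0,0,0]],[1,[0,0,0],[0,0,0]]]' 60
python3 - <<'E'
from h import *
st();im=vision.capture("wrist");cv2.imwrite("pics/w7.png",cv2.resize(im[100:360,220:420],None,fx=2.3,fy=2.3,interpolation=cv2.INTER_CUBIC))
im=cv2.imread("pics/w6.png");cv2.imwrite("pics/w6c.png",cv2.resize(im[100:360,220:420],None,fx=2.3,fy=2.3,interpolation=cv2.INTER_CUBIC))
E
```

```text
t: 7.0
tool_pos: [0.4662, -0.2584, 0.0715]
orientation: [-0.697, -0.119, 0.697, -0.12]
ft_force: [-0.3, -0.3, -0.3]
gripper_width: 0.0001
t 7.0 p [ 0.4662 -0.2584  0.0715] q [-0.6968 -0.1192  0.697  -0.1202] F [-0.32 -0.25 -0.27] T [ 0.012 -0.027  0.03 ] w 0.0001
```

View pics/w7.png

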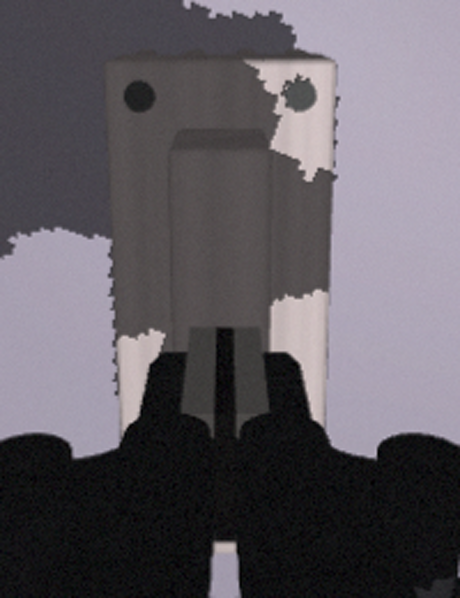

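View pics/w6c.png

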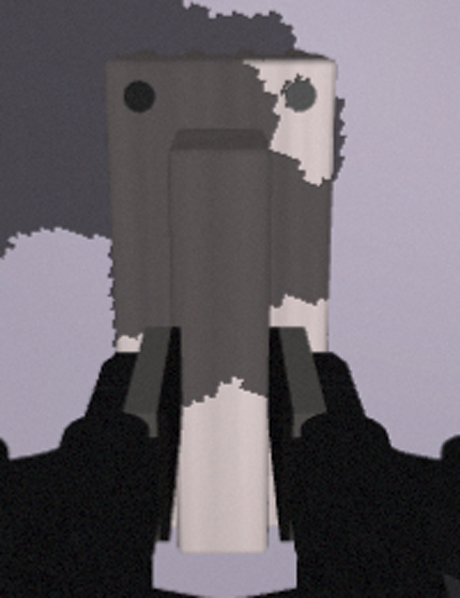

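```bash
python3 - <<'E'
from h import *
im=vision.capture("side");im2=vision.capture("scene")
a=cv2.resize(im[120:230,330:460],(520,440),interpolation=cv2.INTER_CUBIC)
cv2.imwrite("pics/s7.png",a)
cv2.imwrite("pics/c7.png",cv2.resize(im2[140:270,150:290],None,fx=4.2,fy=4.2,interpolation=cv2.INTER_CUBIC))
E
```

```text
(no output)
```

View pics/s7.png

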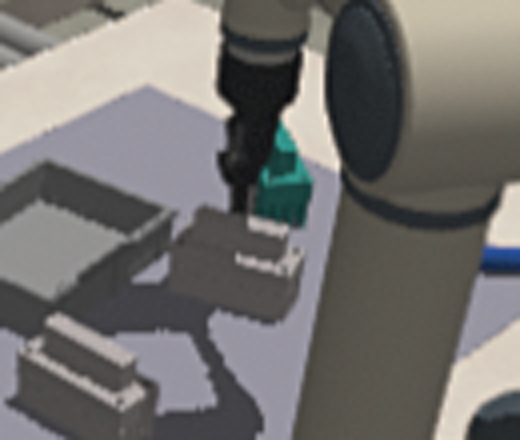

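View pics/c7.png

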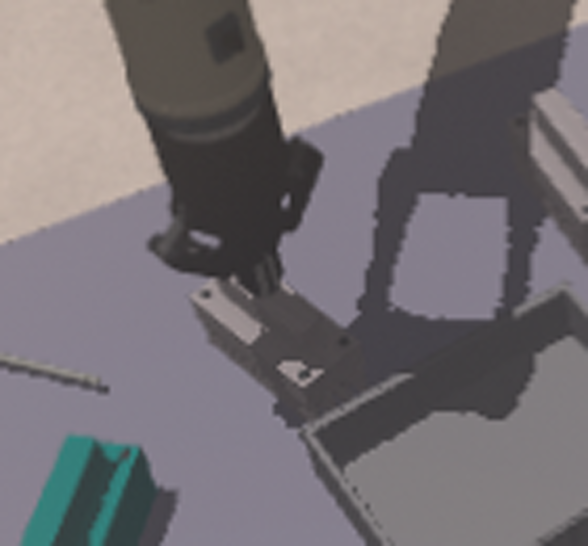

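```bash
python3 - <<'E'
from h import *
S=vision.camera_params("scene");D=vision.camera_params("side");s=st();print(s["q"].round(4))
for z in (.06,.0715,.086,.1): 
    p=np.array([.4662,-.2584,z]); a=proj(S,p)[0];b=proj(D,p)[0]
    print(z,"scene",a.round(1),"crop",((a-[150,140])*4.2).round(),"side",b.round(1),"crop",((b-[330,120])*4).round())
E
```

```text
t 7.15 p [ 0.4662 -0.2584  0.0715] q [-0.6968 -0.1192  0.697  -0.1202] F [-0.23  0.01 -0.22] T [-0.032 -0.025  0.01 ] w -0.0001
[-5.6910e-01 -7.2300e-02  1.6427e+00 -1.2000e-03  1.5702e+00  6.6150e-01]
0.06 scene [214.6 214.7] crop [271. 314.] side [389.2 180.2] crop [237. 241.]
0.0715 scene [213.9 212.3] crop [268. 303.] side [389.5 177.7] crop [238. 231.]
0.086 scene [212.9 209.1] crop [264. 290.] side [389.9 174.4] crop [240. 218.]
0.1 scene [211.9 206. ] crop [260. 277.] side [390.3 171.3] crop [241. 205.]
```

Full closure happened above the rib. The scene and side views put the fingertips at z≈0.085 while the reported TCP is 0.0715, so the tips are about 25 mm higher than the datasheet implies. The wrist-camera geometry (block holes, rib ends) agrees with the casting heights, so I'll open and go about 25 mm lower, watching the force.

```bash
python3 -m pendant '[[0,[0,0,0],[0,0,0]],[0,[0,0,0],[0,0,0]],[0,[0,0,0],[0,0,0]],[0,[0,0,0],[0,0,0]],[0,[0,0,-0.006],[0,0,0]],[0,[0,0,-0.012],[0,0,0]],[0,[0,0,-0.018],[0,0,0]],[0,[0,0,-0.022],[0,0,0]],[0,[0,0,-0.022],[0,0,0]]]' 60
python3 -m pendant '[[1,[0,0,0],[0,0,0]],[1,[0,0,0],[0,0,0]],[1,[0,0,0],[0,0,0]],[1,[0,0,0],[0,0,0]],[1,[0,0,0],[0,0,0]],[1,[0,0,0],[0,0,0]]]' 60
python3 - <<'E'
from h import *
st();im=vision.capture("wrist");cv2.imwrite("pics/w8.png",cv2.resize(im[100:360,220:420],None,fx=2.3,fy=2.3,interpolation=cv2.INTER_CUBIC))
im=vision.capture("side");
cv2.imwrite("pics/s8.png",cv2.resize(im[120:230,330:460],(520,440),interpolation=cv2.INTER_CUBIC))
E
```

```text
t: 7.9
tool_pos: [0.4654, -0.2578, 0.0476]
orientation: [-0.696, -0.12, 0.698, -0.12]
ft_force: [-1.0, 0.6, -0.6]
gripper_width: 0.0851
t: 8.4
tool_pos: [0.4657, -0.2579, 0.0483]
orientation: [-0.696, -0.12, 0.697, -0.12]
ft_force: [-0.1, 0.3, -2.3]
gripper_width: 0.0184
t 8.4 p [ 0.4657 -0.2579  0.0483] q [-0.6964 -0.1197  0.6974 -0.1198] F [-0.09  0.26 -2.31] T [-0.02  -0.025  0.038] w 0.0184
```

View pics/w8.png

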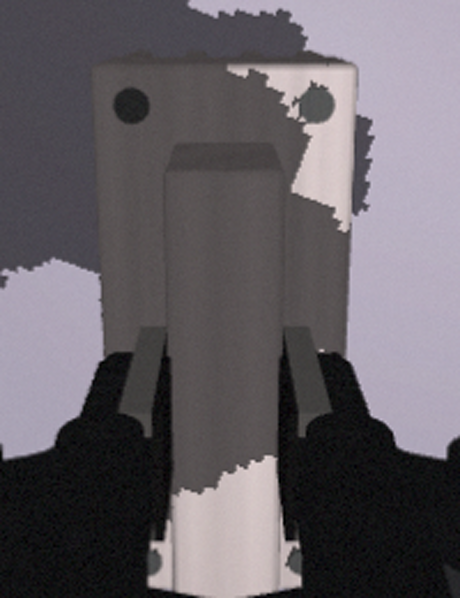

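View pics/s8.png

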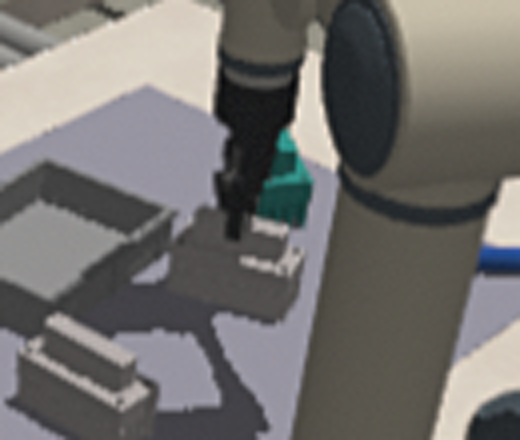

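Gripped: width is 18.4 mm and the tips are astride the rib. Lift and weigh.

```bash
python3 -m pendant '[[1,[0,0,0.004],[0,0,0]],[1,[0,0,0.012],[0,0,0]],[1,[0,0,0.03],[0,0,0]],[1,[0,0,0.06],[0,0,0]],[1,[0,0,0.085],[0,0,0]],[1,[0,0,0.1],[0,0,0]],[1,[0,0,0.1],[0,0,0]],[1,[0,0,0.1],[0,0,0]]]' 60
for i in 1 2 3 4; do python3 -m pendant '[[1,[0,0,0],[0,0,0]]]'|egrep "force|width"; done; 
python3 - <<'E'
from h import *
P=vision.camera_params("wrist");cv2.imwrite("pics/w9.png",vision.capture("wrist"))
E
python3 go.py .6245 -.16 .16 7.3
```

```text
t: 9.17
tool_pos: [0.466, -0.2582, 0.1489]
orientation: [-0.697, -0.119, 0.697, -0.12]
ft_force: [0.3, -0.7, -4.0]
gripper_width: 0.0183
ft_force: [0.0, 0.7, -2.9]
gripper_width: 0.0188
ft_force: [0.1, -0.0, -2.5]
gripper_width: 0.0187
ft_force: [0.6, 0.6, -2.2]
gripper_width: 0.0184
ft_force: [0.5, -0.1, -2.3]
gripper_width: 0.0186
t 9.55 p [ 0.4634 -0.2566  0.1417] q [-0.6938 -0.1219  0.7    -0.1174] F [ 0.1  -0.24 -3.28] T [0.081 0.023 0.047] w 0.0183
d [0.1611 0.0966 0.0183] rv [ 0.0135 -0.0085  2.9288] rows_rot 23.4 q6 0.66
d [0.1611 0.0966 0.0183] rv [-0.0058 -0.0092 -0.2127] rows_rot 1.7 q6 0.66
```

View pics/w9.png

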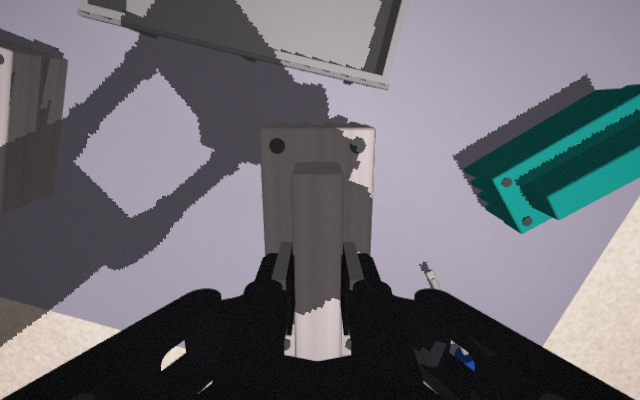

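Casting 1 weighs about 2.5 N, so it is hollow. Carry it to the tote's lower slot (tote y=-45 mm → (0.630,-0.205)).

```bash
python3 -m pendant '[[1,[0.015,0.005,0.005],[0,0,-0.02]],[1,[0.045,0.014,0.008],[-0.001,-0.002,-0.06]],[1,[0.08,0.024,0.008],[-0.003,-0.004,-0.11]],[1,[0.115,0.035,0.008],[-0.004,-0.006,-0.16]],[1,[0.145,0.045,0.008],[-0.005,-0.008,-0.2]],[1,[0.16,0.0495,0.008],[-0.006,-0.009,-0.213]],[1,[0.1668,0.0513,0.008],[-0.006,-0.009,-0.213]],[1,[0.1668,0.0513,0.008],[-0.006,-0.009,-0.213]],[1,[0.1668,0.0513,0.008],[-0.006,-0.009,-0.213]]]' 60
python3 go.py .6302 -.2053 .053 7.3
python3 - <<'E'
from h import *
cv2.imwrite("pics/w10.png",vision.capture("wrist"))
E
```

```text
t: 10.3
tool_pos: [0.6296, -0.2055, 0.149]
orientation: [-0.705, -0.045, 0.706, -0.045]
ft_force: [-0.1, -1.0, -2.7]
gripper_width: 0.0188
t 10.3 p [ 0.6296 -0.2055  0.149 ] q [-0.705  -0.0451  0.7063 -0.045 ] F [-0.1  -0.97 -2.73] T [ 0.011  0.058 -0.012] w 0.0188
d [ 0.0006  0.0002 -0.096 ] rv [2.8000e-03 1.0000e-04 3.1415e+00] rows_rot 25.1 q6 1.08
d [ 0.0006  0.0002 -0.096 ] rv [ 0.0001 -0.0018 -0.0001] rows_rot 0.0 q6 1.08
```

View pics/w10.png

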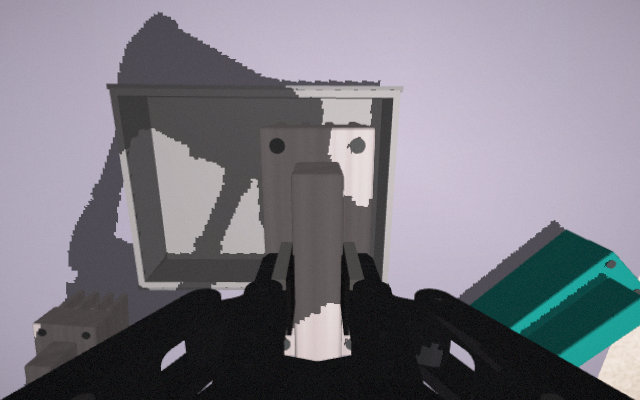

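It is aligned with the tote walls and sits over the right-hand half (casting columns 262–375, tote 110–402). Lower it.

```bash
python3 -m pendant '[[1,[0,0,-0.02],[0,0,0]],[1,[0,0,-0.045],[0,0,0]],[1,[0,0,-0.07],[0,0,0]],[1,[0,0,-0.085],[0,0,0]],[1,[0,0,-0.09],[0,0,0]],[1,[0,0,-0.092],[0,0,0]],[1,[0,0,-0.094],[0,0,0]],[1,[0,0,-0.096],[0,0,0]],[1,[0,0,-0.096],[0,0,0]]]' 60
python3 go.py .6302 -.2053 .053 7.3
```

```text
t: 11.1
tool_pos: [0.6299, -0.2063, 0.055]
orientation: [0.706, 0.044, -0.705, 0.045]
ft_force: [0.7, -0.3, -3.4]
gripper_width: 0.0187
t 11.1 p [ 0.6299 -0.2063  0.055 ] q [ 0.706   0.0443 -0.7054  0.0452] F [ 0.72 -0.34 -3.41] T [ 0.074 -0.017  0.032] w 0.0187
d [ 0.0003  0.001  -0.002 ] rv [ 1.4000e-03 -1.7000e-03 -3.1408e+00] rows_rot 25.1 q6 1.08
d [ 0.0003  0.001  -0.002 ] rv [0.0011 0.0009 0.0008] rows_rot 0.0 q6 1.08
```

```bash
python3 -m pendant '[[1,[0,0,-0.001],[0,0,0]],[1,[0,0,-0.002],[0,0,0]],[1,[0,0,-0.003],[0,0,0]],[1,[0,0,-0.003],[0,0,0]]]' 60
```

```text
t: 11.43
tool_pos: [0.6305, -0.2064, 0.0532]
orientation: [0.707, 0.044, -0.705, 0.045]
ft_force: [0.3, 0.1, 1.8]
gripper_width: 0.0187
```

Contact made (Fz went from -2.5 to +1.8). Release and rise.

```bash
python3 -m pendant '[[0.6,[0,0,0],[0,0,0]],[0.4,[0,0,0],[0,0,0]],[0.4,[0,0,0],[0,0,0]],[0.4,[0,0,0.01],[0,0,0]],[0.2,[0,0,0.035],[0,0,0]],[0,[0,0,0.07],[0,0,0]],[0,[0,0,0.1],[0,0,0]],[0,[0,0,0.13],[0,0,0]],[0,[0,0,0.13],[0,0,0]]]' 60
python3 go.py .432 -.009 .13 1.7
python3 - <<'E'
from h import *
cv2.imwrite("pics/w11.png",vision.capture("wrist"))
E
```

```text
t: 12.18
tool_pos: [0.6327, -0.2073, 0.1932]
orientation: [0.711, 0.042, -0.7, 0.047]
ft_force: [0.2, -0.3, 2.8]
gripper_width: 0.0858
t 12.18 p [ 0.6327 -0.2073  0.1932] q [ 0.7108  0.0421 -0.7005  0.0475] F [ 0.25 -0.28  2.82] T [-0.009  0.008  0.023] w 0.0858
d [-0.2007  0.1983 -0.0632] rv [-0.0225  0.0111  3.0444] rows_rot 24.4 q6 1.08
d [-0.2007  0.1983 -0.0632] rv [ 0.0073  0.0148 -0.0971] rows_rot 0.8 q6 1.08
```

View pics/w11.png

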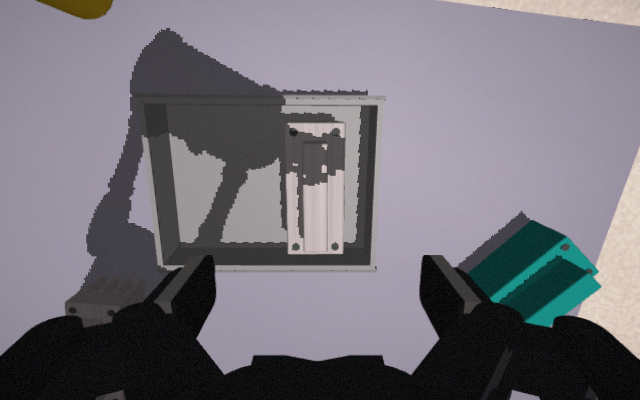

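Casting 1 stands in the tote's right half (centre ~(315,190)). Next, casting 2.

```bash
python3 -m pendant '[[0,[-0.022,0.022,-0.003],[0.001,0.002,-0.01]],[0,[-0.05,0.05,-0.007],[0.003,0.006,-0.03]],[0,[-0.078,0.077,-0.012],[0.005,0.01,-0.05]],[0,[-0.106,0.104,-0.02],[0.007,0.014,-0.07]],[0,[-0.134,0.132,-0.03],[0.007,0.0148,-0.085]],[0,[-0.162,0.16,-0.04],[0.0073,0.0148,-0.0971]],[0,[-0.19,0.187,-0.05],[0.0073,0.0148,-0.0971]],[0,[-0.2007,0.1983,-0.053],[0.0073,0.0148,-0.0971]],[0,[-0.2007,0.1983,-0.053],[0.0073,0.0148,-0.0971]],[0,[-0.2007,0.1983,-0.053],[0.0073,0.0148,-0.0971]]]' 60
python3 go.py .432 -.009 .048 1.7
python3 - <<'E'
from h import *
np.save("P12.npy",vision.camera_params("wrist"),allow_pickle=True);cv2.imwrite("pics/w12.png",vision.capture("wrist"))
E
```

```text
t: 13.07
tool_pos: [0.4312, -0.0085, 0.1366]
orientation: [-0.706, -0.011, 0.708, -0.011]
ft_force: [0.5, -0.4, -0.8]
gripper_width: 0.0853
t 13.07 p [ 0.4312 -0.0085  0.1366] q [-0.706  -0.0114  0.708  -0.0106] F [ 0.46 -0.38 -0.85] T [ 0.027 -0.014 -0.025] w 0.0853
d [ 0.0008 -0.0005 -0.0886] rv [ 4.4000e-03 -1.8000e-03  3.1402e+00] rows_rot 25.1 q6 1.44
d [ 0.0008 -0.0005 -0.0886] rv [-0.0011 -0.0028 -0.0014] rows_rot 0.0 q6 1.44
```

View pics/w12.png

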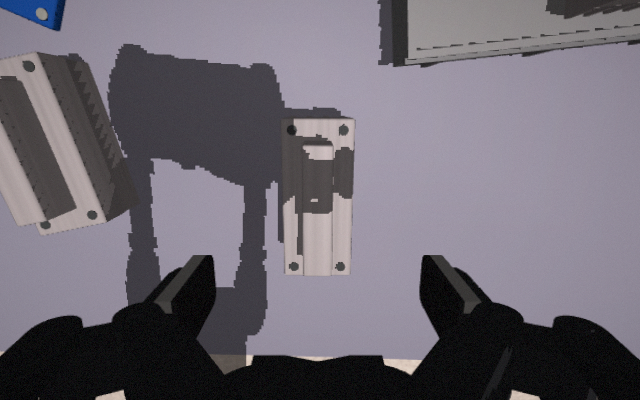

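Casting 2 is centred and aligned between the jaws (rib at column 318). Descend, grip and lift.

```bash
python3 -m pendant '[[0,[0.001,-0.0005,-0.03],[-0.001,-0.003,-0.001]],[0,[0.001,-0.0005,-0.055],[-0.001,-0.003,-0.001]],[0,[0.001,-0.0005,-0.075],[-0.001,-0.003,-0.001]],[0,[0.001,-0.0005,-0.085],[-0.001,-0.003,-0.001]],[0,[0.001,-0.0005,-0.0885],[-0.001,-0.003,-0.001]],[0,[0.001,-0.0005,-0.0885],[-0.001,-0.003,-0.001]]]' 60
python3 -m pendant '[[1,[0,0,0],[0,0,0]],[1,[0,0,0],[0,0,0]],[1,[0,0,0],[0,0,0]],[1,[0,0,0],[0,0,0]],[1,[0,0,0],[0,0,0]],[1,[0,0,0],[0,0,0]],[1,[0,0,0],[0,0,0]]]' 60
python3 -m pendant '[[1,[0,0,0.004],[0,0,0]],[1,[0,0,0.012],[0,0,0]],[1,[0,0,0.03],[0,0,0]],[1,[0,0,0.06],[0,0,0]],[1,[0,0,0.085],[0,0,0]],[1,[0,0,0.1],[0,0,0]],[1,[0,0,0.1],[0,0,0]],[1,[0,0,0.1],[0,0,0]],[1,[0,0,0.1],[0,0,0]],[1,[0,0,0.1],[0,0,0]]]' 60
python3 -m pendant '[[1,[0,0,0],[0,0,0]]]'|grep force
python3 go.py .6188 -.116 .15 7.3
```

```text
t: 13.62
tool_pos: [0.433, -0.0101, 0.0481]
orientation: [-0.707, -0.01, 0.707, -0.01]
ft_force: [0.2, -0.3, 0.2]
gripper_width: 0.0856
t: 14.2
tool_pos: [0.4333, -0.0101, 0.0487]
orientation: [0.707, 0.01, -0.707, 0.01]
ft_force: [-1.1, 0.0, 2.3]
gripper_width: 0.0184
t: 15.03
tool_pos: [0.4325, -0.01, 0.1467]
orientation: [-0.706, -0.01, 0.708, -0.01]
ft_force: [0.2, -0.5, -2.3]
gripper_width: 0.0187
ft_force: [-0.1, 0.2, -2.1]
t 15.12 p [ 0.4319 -0.0099  0.1454] q [-0.7052 -0.0102  0.7088 -0.0098] F [-0.14  0.21 -2.15] T [ 0.01  -0.032 -0.016] w 0.0186
d [ 0.1869 -0.1061  0.0046] rv [-7.7000e-03  3.0000e-04 -3.0425e+00] rows_rot 24.3 q6 1.44
d [ 0.1869 -0.1061  0.0046] rv [-0.0002 -0.0051  0.0991] rows_rot 0.8 q6 1.44
```

Casting 2 weighs about 2.2 N, so it is hollow as well. Carry it to the tote's other slot at (0.619,-0.116).

```bash
python3 -m pendant '[[1,[0.015,-0.008,0.004],[0,0,0.01]],[1,[0.045,-0.025,0.008],[0,-0.001,0.03]],[1,[0.08,-0.045,0.01],[0,-0.003,0.05]],[1,[0.115,-0.065,0.01],[0,-0.004,0.07]],[1,[0.15,-0.085,0.01],[0,-0.005,0.09]],[1,[0.175,-0.1,0.01],[0,-0.005,0.099]],[1,[0.1869,-0.1061,0.01],[0,-0.005,0.099]],[1,[0.1869,-0.1061,0.01],[0,-0.005,0.099]],[1,[0.1869,-0.1061,0.01],[0,-0.005,0.099]]]' 60
python3 go.py .6188 -.116 .0535 7.3
python3 - <<'E'
from h import *
cv2.imwrite("pics/w13.png",vision.capture("wrist"))
E
```

```text
t: 15.87
tool_pos: [0.6182, -0.1161, 0.1533]
orientation: [-0.704, -0.045, 0.707, -0.044]
ft_force: [0.3, 0.0, -2.8]
gripper_width: 0.0185
t 15.87 p [ 0.6182 -0.1161  0.1533] q [-0.7044 -0.0453  0.707  -0.0442] F [ 0.27  0.04 -2.78] T [-0.043 -0.036  0.014] w 0.0185
d [ 0.0006  0.0001 -0.0998] rv [-5.9000e-03  2.0000e-03 -3.1409e+00] rows_rot 25.1 q6 1.2
d [ 0.0006  0.0001 -0.0998] rv [-0.0013 -0.0038  0.0007] rows_rot 0.0 q6 1.2
```

View pics/w13.png

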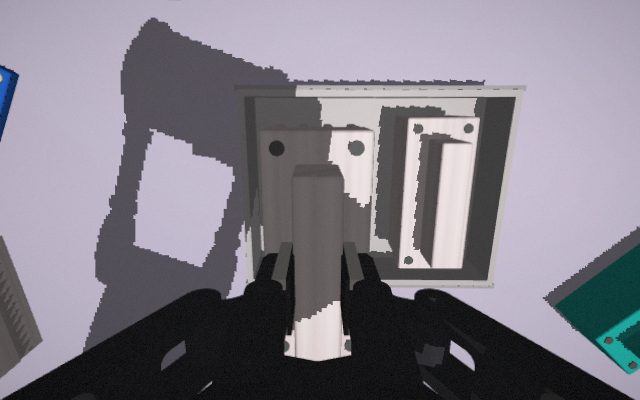

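The left slot is clear, with the held casting at columns 260–375 and the other at 400–478. Lower to the contact height in small steps.

```bash
python3 -m pendant '[[1,[0,0,-0.02],[0,-0.002,0]],[1,[0,0,-0.045],[0,-0.003,0]],[1,[0,0,-0.07],[-0.001,-0.004,0]],[1,[0,0,-0.087],[-0.001,-0.004,0]],[1,[0,0,-0.093],[-0.001,-0.004,0]],[1,[0,0,-0.095],[-0.001,-0.004,0]],[1,[0,0,-0.097],[-0.001,-0.004,0]],[1,[0,0,-0.098],[-0.001,-0.004,0]],[1,[0,0,-0.098],[-0.001,-0.004,0]]]' 60
python3 -m pendant '[[1,[0,0,-0.001],[0,0,0]],[1,[0,0,-0.002],[0,0,0]],[1,[0,0,-0.002],[0,0,0]]]' 60
```

```text
t: 16.67
tool_pos: [0.6186, -0.1157, 0.0578]
orientation: [0.707, 0.045, -0.704, 0.045]
ft_force: [-0.1, 0.0, -2.4]
gripper_width: 0.0189
t: 16.92
tool_pos: [0.6189, -0.1158, 0.0564]
orientation: [0.707, 0.045, -0.704, 0.045]
ft_force: [-0.6, 0.3, -1.7]
gripper_width: 0.0186
```

```bash
python3 -m pendant '[[1,[0,0,-0.001],[0,0,0]],[1,[0,0,-0.002],[0,0,0]],[1,[0,0,-0.003],[0,0,0]],[1,[0,0,-0.003],[0,0,0]]]' 60
```

```text
t: 17.25
tool_pos: [0.6192, -0.1158, 0.0538]
orientation: [0.708, 0.045, -0.704, 0.045]
ft_force: [0.7, -0.7, 0.2]
gripper_width: 0.0187
```

Contact: the weight is carried by the floor. Release and rise.

```bash
python3 -m pendant '[[1,[0,0,-0.0007],[0,0,0]],[0.6,[0,0,-0.0007],[0,0,0]],[0.5,[0,0,0],[0,0,0]],[0.5,[0,0,0],[0,0,0]],[0.5,[0,0,0.01],[0,0,0]],[0.4,[0,0,0.035],[0,0,0]],[0.2,[0,0,0.07],[0,0,0]],[0,[0,0,0.1],[0,0,0]],[0,[0,0,0.13],[0,0,0]],[0,[0,0,0.13],[0,0,0]]]' 60
python3 go.py .4632 .1865 .13 13.8
python3 - <<'E'
from h import *
cv2.imwrite("pics/w14.png",vision.capture("wrist"))
E
```

```text
t: 18.08
tool_pos: [0.6216, -0.1164, 0.1936]
orientation: [0.712, 0.043, -0.699, 0.047]
ft_force: [-0.1, -0.8, 1.7]
gripper_width: 0.0857
t 18.08 p [ 0.6216 -0.1164  0.1936] q [ 0.7119  0.0432 -0.6994  0.0468] F [-0.07 -0.77  1.73] T [-0.023 -0.002 -0.037] w 0.0857
d [-0.1584  0.3029 -0.0636] rv [ 0.0277 -0.0044 -3.028 ] rows_rot 24.2 q6 1.2
d [-0.1584  0.3029 -0.0636] rv [0.0029 0.0183 0.1134] rows_rot 0.9 q6 1.2
```

View pics/w14.png

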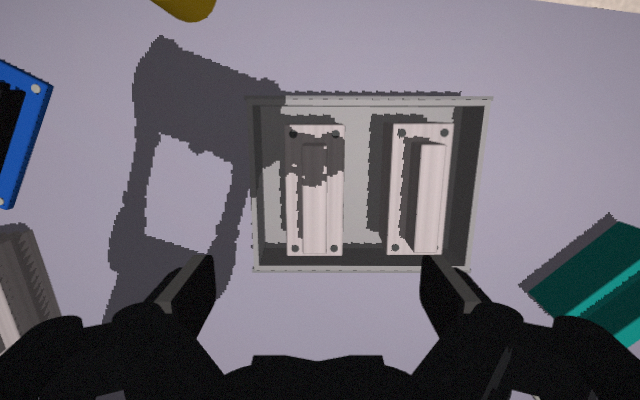

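Both hollow castings stand side by side in the tote. Now casting 3.

```bash
python3 -m pendant '[[0,[-0.015,0.03,0],[0.001,0.003,0.01]],[0,[-0.034,0.065,-0.005],[0.002,0.008,0.025]],[0,[-0.053,0.1,-0.01],[0.003,0.013,0.04]],[0,[-0.072,0.135,-0.015],[0.003,0.018,0.055]],[0,[-0.09,0.17,-0.02],[0.003,0.018,0.07]],[0,[-0.108,0.205,-0.028],[0.003,0.018,0.085]],[0,[-0.126,0.24,-0.035],[0.003,0.018,0.1]],[0,[-0.144,0.275,-0.04],[0.003,0.018,0.113]],[0,[-0.1584,0.3029,-0.043],[0.003,0.018,0.113]],[0,[-0.1584,0.3029,-0.043],[0.003,0.018,0.113]]]' 60
python3 -m pendant '[[0,[0,0,0],[0,0,0]],[0,[0,0,0],[0,0,0]]]'
python3 go.py .4632 .1865 .048 13.8
python3 - <<'E'
from h import *
np.save("P15.npy",vision.camera_params("wrist"),allow_pickle=True);cv2.imwrite("pics/w15.png",vision.capture("wrist"))
E
```

```text
t: 18.97
tool_pos: [0.4594, 0.1909, 0.1458]
orientation: [-0.7, -0.088, 0.704, -0.086]
ft_force: [0.1, -0.7, -0.3]
gripper_width: 0.0857
t: 19.13
tool_pos: [0.4589, 0.191, 0.1452]
orientation: [-0.699, -0.088, 0.704, -0.086]
ft_force: [0.1, -0.0, 0.5]
gripper_width: 0.0856
t 19.13 p [0.4589 0.191  0.1452] q [-0.6992 -0.0881  0.7042 -0.0862] F [ 0.08 -0.01  0.46] T [-0.005  0.069 -0.   ] w 0.0856
d [ 0.0043 -0.0045 -0.0972] rv [ 1.1700e-02 -2.7000e-03  3.1352e+00] rows_rot 25.1 q6 1.65
d [ 0.0043 -0.0045 -0.0972] rv [-0.0018 -0.0074 -0.0064] rows_rot 0.1 q6 1.65
```

View pics/w15.png

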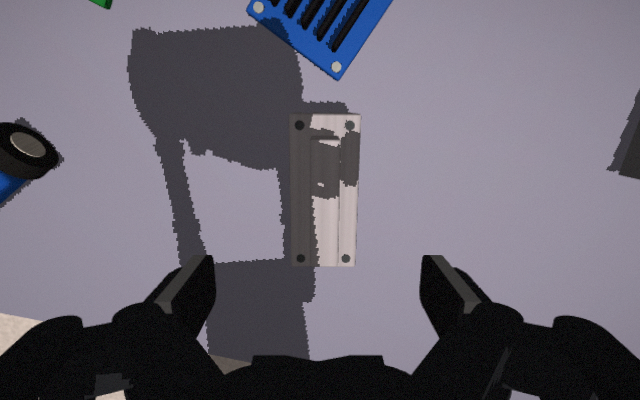

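```bash
python3 - <<'E'
from h import *
P=np.load("P15.npy",allow_pickle=True).item()
X=plane(P,[[300,258],[299,126],[349,126],[346,258]],.056)[:,:2]
print(X.mean(0),np.linalg.norm(np.diff(X,axis=0),axis=1),[np.degrees(np.arctan2(*(X[j]-X[i])[::-1])) for i,j in((0,1),(3,2))])
print(plane(P,[[258,7],[336,67]],.01), "pred from P1:",plane(np.load("P1.npy",allow_pickle=True).item(),[[338.8,94.8],[436.4,134],[410,191.2],[316,155.2]],.010))
E
```

```text
[0.46238627 0.18690941] [0.10303729 0.03573297 0.10297274] [np.float64(13.795147108003448), np.float64(14.327737027945092)]
[[0.58360886 0.26959251 0.01      ]
 [0.55707119 0.20026469 0.01      ]] pred from P1: [[0.58420985 0.26928704 0.01      ]
 [0.69984763 0.22512417 0.01      ]
 [0.67412791 0.15576727 0.01      ]
 [0.55809548 0.20015053 0.01      ]]
```

Both views agree to within 1 mm. Descend and grip at (0.463,0.187) with yaw 14°. This casting is heavy, so I'll use 80 N.

```bash
python3 -m pendant '[[0,[0.002,-0.002,-0.02],[-0.001,-0.004,-0.003]],[0,[0.004,-0.004,-0.04],[-0.002,-0.007,-0.004]],[0,[0.0041,-0.0042,-0.065],[-0.002,-0.007,-0.004]],[0,[0.0041,-0.0042,-0.085],[-0.002,-0.007,-0.004]],[0,[0.0041,-0.0042,-0.094],[-0.002,-0.007,-0.004]],[0,[0.0041,-0.0042,-0.097],[-0.002,-0.007,-0.004]],[0,[0.0041,-0.0042,-0.097],[-0.002,-0.007,-0.004]]]' 80
python3 go.py .463 .1868 .048 14
python3 -m pendant '[[1,[0,0,0],[0,0,0]],[1,[0,0,0],[0,0,0]],[1,[0,0,0],[0,0,0]],[1,[0,0,0],[0,0,0]],[1,[0,0,0],[0,0,0]],[1,[0,0,0],[0,0,0]],[1,[0,0,0],[0,0,0]]]' 80
python3 go.py .463 .1868 .048 14
```

```text
t: 19.77
tool_pos: [0.4637, 0.1854, 0.0482]
orientation: [-0.702, -0.085, 0.702, -0.085]
ft_force: [0.3, -0.7, 0.2]
gripper_width: 0.0851
t 19.77 p [0.4637 0.1854 0.0482] q [-0.7017 -0.0846  0.7023 -0.0851] F [ 0.28 -0.68  0.19] T [ 0.026 -0.057  0.027] w 0.0851
d [-0.0007  0.0014 -0.0002] rv [-1.2000e-03 -1.4000e-03 -3.1378e+00] rows_rot 25.1 q6 1.64
d [-0.0007  0.0014 -0.0002] rv [ 0.0009 -0.0007  0.0038] rows_rot 0.0 q6 1.64
t: 20.35
tool_pos: [0.4639, 0.1862, 0.049]
orientation: [0.702, 0.085, -0.702, 0.085]
ft_force: [-1.1, 2.8, 3.7]
gripper_width: 0.0182
t 20.35 p [0.4639 0.1862 0.049 ] q [ 0.7021  0.0852 -0.7019  0.0848] F [-1.07  2.78  3.68] T [0.485 0.164 0.022] w 0.0182
d [-0.0009  0.0006 -0.001 ] rv [ 3.0000e-04  1.0000e-03 -3.1383e+00] rows_rot 25.1 q6 1.64
d [-0.0009  0.0006 -0.001 ] rv [-0.0006  0.0002  0.0033] rows_rot 0.0 q6 1.64
```

```bash
python3 -m pendant '[[1,[0,0,0.004],[0,0,0]],[1,[0,0,0.01],[0,0,0]],[1,[0,0,0.025],[0,0,0]],[1,[0,0,0.05],[0,0,0]],[1,[0,0,0.075],[0,0,0]],[1,[0,0,0.09],[0,0,0]],[1,[0,0,0.1],[0,0,0]],[1,[0,0,0.1],[0,0,0]],[1,[0,0,0.1],[0,0,0]],[1,[0,0,0.1],[0,0,0]]]' 80
python3 go.py .6291 .2125 .16 -20.8
python3 - <<'E'
from h import *
cv2.imwrite("pics/w16.png",vision.capture("wrist"))
E
```

```text
t: 21.18
tool_pos: [0.4631, 0.1858, 0.1469]
orientation: [-0.701, -0.085, 0.703, -0.085]
ft_force: [-0.2, -0.4, -7.1]
gripper_width: 0.0178
t 21.18 p [0.4631 0.1858 0.1469] q [-0.7009 -0.0849  0.7031 -0.085 ] F [-0.22 -0.39 -7.13] T [ 0.009 -0.009 -0.02 ] w 0.0178
d [0.166  0.0267 0.0131] rv [ 4.0000e-03 -5.0000e-04  2.5377e+00] rows_rot 20.3 q6 1.64
d [0.166  0.0267 0.0131] rv [-4.000e-04 -3.100e-03 -6.039e-01] rows_rot 4.8 q6 1.64
```

View pics/w16.png

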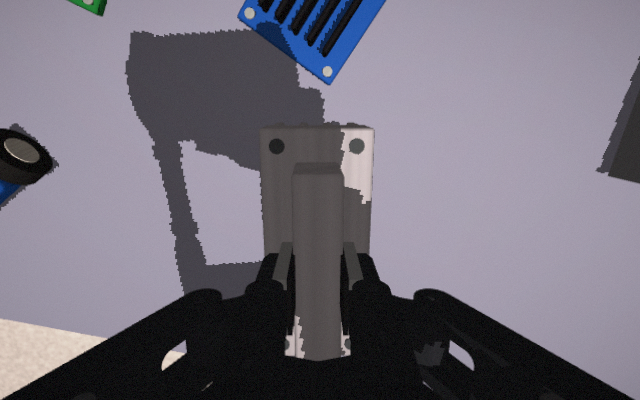

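It weighs 7.1 N, so casting 3 is the solid one. Carry it over the rack with the yaw change.

```bash
python3 -m pendant '[[1,[0.012,0.002,0.003],[0,0,-0.05]],[1,[0.038,0.006,0.006],[0,0,-0.14]],[1,[0.068,0.011,0.006],[0,-0.001,-0.25]],[1,[0.1,0.016,0.006],[0,-0.002,-0.36]],[1,[0.13,0.021,0.006],[0,-0.003,-0.46]],[1,[0.152,0.025,0.006],[0,-0.003,-0.55]],[1,[0.164,0.0264,0.006],[0,-0.003,-0.6]],[1,[0.166,0.0267,0.006],[0,-0.003,-0.604]],[1,[0.166,0.0267,0.006],[0,-0.003,-0.604]],[1,[0.166,0.0267,0.006],[0,-0.003,-0.604]]]' 80
python3 go.py .6296 .2123 .11 -20.8
python3 - <<'E'
from h import *
np.save("P17.npy",vision.camera_params("wrist"),allow_pickle=True);cv2.imwrite("pics/w17.png",vision.capture("wrist"))
E
```

```text
t: 22.07
tool_pos: [0.6281, 0.2123, 0.1514]
orientation: [-0.695, 0.127, 0.697, 0.127]
ft_force: [-0.1, 0.1, -7.4]
gripper_width: 0.0179
t 22.07 p [0.6281 0.2123 0.1514] q [-0.6946  0.1274  0.6966  0.1269] F [-0.14  0.14 -7.36] T [-0.082 -0.002  0.04 ] w 0.0179
d [ 0.0015 -0.     -0.0414] rv [4.6000e-03 3.0000e-04 3.1401e+00] rows_rot 25.1 q6 2.21
d [ 0.0015 -0.     -0.0414] rv [ 0.0002 -0.003  -0.0015] rows_rot 0.0 q6 2.21
```

View pics/w17.png

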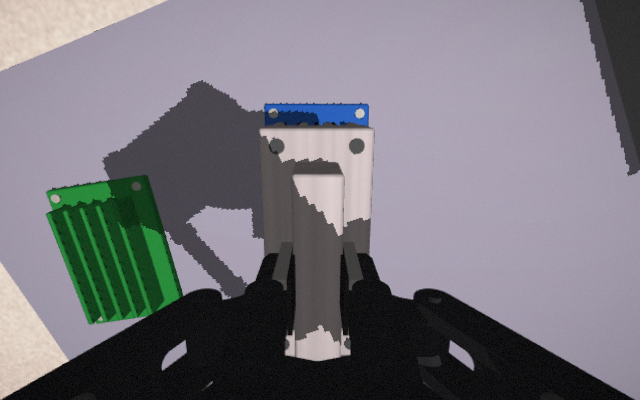

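```bash
python3 - <<'E'
from h import *
im=cv2.imread("pics/w17.png");P=np.load("P17.npy",allow_pickle=True).item()
g=cv2.cvtColor(im,cv2.COLOR_BGR2GRAY).astype(float); hsv=cv2.cvtColor(im,cv2.COLOR_BGR2HSV)
def cen(x,y,r,dark):
    w=g[y-r:y+r+1,x-r:x+r+1]; m=(w<(w.max()*0.5+w.min()*.5)) if dark else (hsv[y-r:y+r+1,x-r:x+r+1,1]<130)
    m=m&(np.hypot(*np.mgrid[-r:r+1,-r:r+1])<=r)
    yy,xx=np.nonzero(m); return [x-r+xx.mean(),y-r+yy.mean()],m.sum()
r1=cen(273,113,6,0);r2=cen(360,113,6,0);c1=cen(277,146,9,1);c2=cen(357,146,9,1);print(r1,r2,c1,c2)
a=np.radians(-20.8);ex=np.array([np.cos(a),np.sin(a)]);ey=np.array([-np.sin(a),np.cos(a)])
R=plane(P,[r1[0],r2[0]],.01)[:,:2];C=plane(P,[c1[0],c2[0]],.158)[:,:2]
for n,X,h in(("rack",R,.062),("cast",C,.052)):
    d=X[0]-X[1];m=X.mean(0);print(n,X.round(4),"span",np.linalg.norm(d).round(4),"yaw",(np.degrees(np.arctan2(d[1],d[0]))-90).round(2),"centre",(m-h*ex).round(4))
t=np.array([.6281,.2123]);print("lateral rack-cast mm",((R.mean(0)-C.mean(0))@ey*1e3).round(2),"along",((R.mean(0)-C.mean(0))@ex*1e3-10).round(2))
E
python3 -c "
import cv2;im=cv2.imread('pics/w17.png');cv2.imwrite('pics/w17c.png',cv2.resize(im[95:195,250:385],None,fx=5,fy=5,interpolation=cv2.INTER_CUBIC))"
```

```text
([np.float64(272.7647058823529), np.float64(112.6470588235294)], np.int64(85)) ([np.float64(359.4096385542169), np.float64(113.0)], np.int64(83)) ([np.float64(275.7435897435897), np.float64(146.28205128205127)], np.int64(195)) ([np.float64(356.180412371134), np.float64(145.6701030927835)], np.int64(194))
rack [[0.6998 0.2255]
 [0.6734 0.1563]] span 0.0741 yaw -20.91 centre [0.6287 0.2129]
cast [[0.6823 0.2117]
 [0.6698 0.1778]] span 0.0361 yaw -20.26 centre [0.6275 0.2132]
lateral rack-cast mm 0.19 along 1.2
```

View pics/w17c.png

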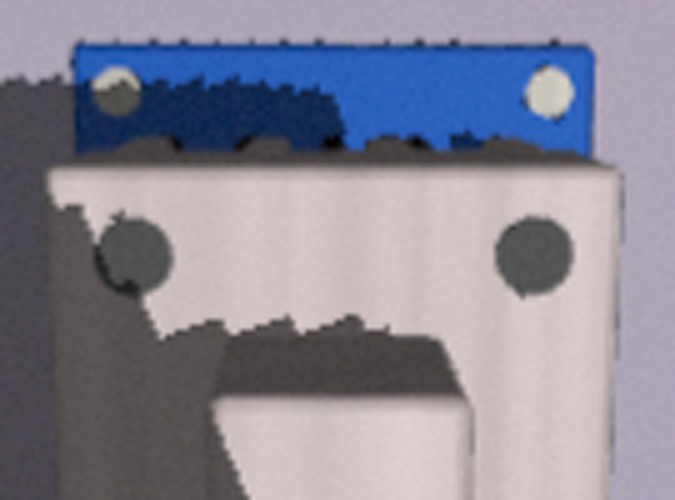

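The rack and casting agree within about 0.2–0.5 mm laterally and 1.2 mm lengthwise. Lower to just above the fins, then re-measure the pose.

```bash
python3 -m pendant '[[1,[0.001,-0.0002,-0.015],[0,-0.002,-0.001]],[1,[0.0016,-0.0003,-0.035],[0,-0.003,-0.001]],[1,[0.0016,-0.0003,-0.05],[0,-0.003,-0.001]],[1,[0.0016,-0.0003,-0.055],[0,-0.003,-0.001]],[1,[0.0016,-0.0003,-0.055],[0,-0.003,-0.001]],[1,[0.0016,-0.0003,-0.055],[0,-0.003,-0.001]],[1,[0.0016,-0.0003,-0.055],[0,-0.003,-0.001]]]' 80
python3 go.py .6297 .2120 .059 -20.8
python3 - <<'E'
from h import *
for n,b in (("scene",(330,420,130,240)),("side",(215,345,160,250))):
    im=vision.capture(n);k=min(800/(b[1]-b[0]),600/(b[3]-b[2]))*.95
    cv2.imwrite(f"pics/{n}18.png",cv2.resize(im[b[2]:b[3],b[0]:b[1]],None,fx=k,fy=k,interpolation=cv2.INTER_CUBIC))
E
```

```text
t: 22.7
tool_pos: [0.6302, 0.2124, 0.0992]
orientation: [0.697, -0.127, -0.694, -0.128]
ft_force: [0.7, 0.2, -6.5]
gripper_width: 0.0181
t 22.7 p [0.6302 0.2124 0.0992] q [ 0.6968 -0.1268 -0.6943 -0.1279] F [ 0.71  0.17 -6.46] T [-0.004 -0.001  0.007] w 0.0181
d [-0.0005 -0.0004 -0.0402] rv [-6.0000e-03 -1.4000e-03  3.1408e+00] rows_rot 25.1 q6 2.21
d [-0.0005 -0.0004 -0.0402] rv [-0.0009  0.0038 -0.0008] rows_rot 0.0 q6 2.21
```

View pics/scene18.png

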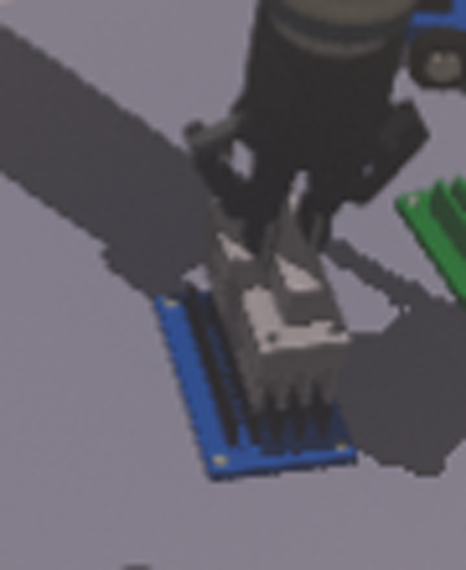

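View pics/side18.png

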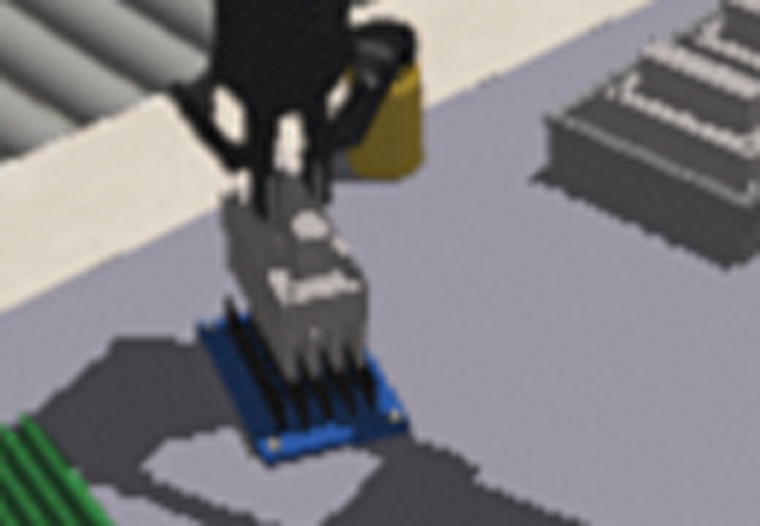

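Both views show the casting's fins lined up with the rack's gaps. Descend slowly, with a small correction, checking force.

```bash
python3 -m pendant '[[1,[-0.0005,-0.0004,-0.003],[-0.001,0.004,-0.001]],[1,[-0.0005,-0.0004,-0.007],[-0.001,0.004,-0.001]],[1,[-0.0005,-0.0004,-0.011],[-0.001,0.004,-0.001]],[1,[-0.0005,-0.0004,-0.014],[-0.001,0.004,-0.001]],[1,[-0.0005,-0.0004,-0.016],[-0.001,0.004,-0.001]],[1,[-0.0005,-0.0004,-0.018],[-0.001,0.004,-0.001]],[1,[-0.0005,-0.0004,-0.018],[-0.001,0.004,-0.001]]]' 80
python3 go.py .6297 .2120 .059 -20.8
```

```text
t: 23.38
tool_pos: [0.6295, 0.2119, 0.0802]
orientation: [-0.695, 0.128, 0.696, 0.128]
ft_force: [0.0, 0.6, -7.0]
gripper_width: 0.018
t 23.38 p [0.6295 0.2119 0.0802] q [-0.695   0.128   0.6959  0.1276] F [ 0.04  0.58 -7.01] T [-0.007  0.006 -0.027] w 0.018
d [ 0.0002  0.0001 -0.0212] rv [-2.1000e-03 -7.0000e-04 -3.1411e+00] rows_rot 25.1 q6 2.21
d [ 0.0002  0.0001 -0.0212] rv [ 0.0004 -0.0013  0.0005] rows_rot 0.0 q6 2.21
```

Feet are about 5 mm below the fin tops with no contact force, so the fins have entered freely. Continue.

```bash
python3 -m pendant '[[1,[0,0,-0.003],[0,0,0]],[1,[0,0,-0.006],[0,-0.001,0]],[1,[0,0,-0.009],[0,-0.001,0]],[1,[0,0,-0.012],[0,-0.001,0]],[1,[0,0,-0.015],[0,-0.001,0]],[1,[0,0,-0.017],[0,-0.001,0]],[1,[0,0,-0.017],[0,-0.001,0]]]' 80
python3 go.py .6297 .2120 .059 -20.8
```

```text
t: 23.97
tool_pos: [0.6291, 0.2117, 0.0623]
orientation: [-0.695, 0.128, 0.696, 0.127]
ft_force: [0.1, -0.3, -6.9]
gripper_width: 0.0179
t 23.97 p [0.6291 0.2117 0.0623] q [-0.695   0.1282  0.6959  0.1274] F [ 0.11 -0.25 -6.89] T [-0.002 -0.017 -0.062] w 0.0179
d [ 0.0006  0.0003 -0.0033] rv [-2.3000e-03 -1.3000e-03 -3.1411e+00] rows_rot 25.1 q6 2.21
d [ 0.0006  0.0003 -0.0033] rv [ 0.0008 -0.0015  0.0005] rows_rot 0.0 q6 2.21
```

```bash
python3 -m pendant '[[1,[0.0004,0.0002,-0.001],[0,-0.001,0]],[1,[0.0004,0.0002,-0.002],[0,-0.001,0]],[1,[0.0004,0.0002,-0.003],[0,-0.001,0]],[1,[0.0004,0.0002,-0.003],[0,-0.001,0]]]' 80
python3 -m pendant '[[1,[0,0,-0.0005],[0,0,0]],[1,[0,0,-0.001],[0,0,0]],[1,[0,0,-0.001],[0,0,0]]]' 80
```

```text
t: 24.3
tool_pos: [0.6295, 0.212, 0.0591]
orientation: [-0.695, 0.128, 0.696, 0.127]
ft_force: [-0.4, 0.6, -7.7]
gripper_width: 0.0179
t: 24.55
tool_pos: [0.6297, 0.2121, 0.059]
orientation: [0.696, -0.128, -0.695, -0.128]
ft_force: [-1.9, 0.3, -2.8]
gripper_width: 0.0177
```

Contact with the plate is starting (Fz from -7 to -2.8). One more small step, then release.

```bash
python3 -m pendant '[[1,[0,0,-0.0007],[0,0,0]],[1,[0,0,-0.001],[0,0,0]],[1,[0,0,-0.001],[0,0,0]]]' 80
python3 -m pendant '[[0.8,[0,0,0],[0,0,0]],[0.7,[0,0,0],[0,0,0]],[0.6,[0,0,0],[0,0,0]],[0.6,[0,0,0],[0,0,0]],[0.6,[0,0,0],[0,0,0]]]' 80
python3 -m pendant '[[0.6,[0,0,0.008],[0,0,0]],[0.5,[0,0,0.03],[0,0,0]],[0.4,[0,0,0.065],[0,0,0]],[0.4,[0,0,0.1],[0,0,0]],[0.4,[0,0,0.13],[0,0,0]],[0.4,[0,0,0.13],[0,0,0]],[0.4,[0,0,0.13],[0,0,0]]]' 80
python3 - <<'E'
from h import *
np.save("P19.npy",vision.camera_params("wrist"),allow_pickle=True);cv2.imwrite("pics/w19.png",vision.capture("wrist"))
for n,b in (("scene",(330,420,130,240)),("side",(215,345,160,250))):
    im=vision.capture(n);cv2.imwrite(f"pics/{n}19f.png",im);k=min(800/(b[1]-b[0]),600/(b[3]-b[2]))*.95
    cv2.imwrite(f"pics/{n}19.png",cv2.resize(im[b[2]:b[3],b[0]:b[1]],None,fx=k,fy=k,interpolation=cv2.INTER_CUBIC))
E
```

```text
t: 24.8
tool_pos: [0.6298, 0.2122, 0.0589]
orientation: [0.696, -0.128, -0.695, -0.128]
ft_force: [-2.8, -1.3, 1.1]
gripper_width: 0.0182
t: 25.22
tool_pos: [0.6303, 0.2123, 0.0597]
orientation: [0.696, -0.128, -0.695, -0.128]
ft_force: [0.3, 0.1, 0.0]
gripper_width: 0.034
t: 25.8
tool_pos: [0.6316, 0.2126, 0.1942]
orientation: [0.699, -0.126, -0.692, -0.129]
ft_force: [-0.2, -0.4, -0.4]
gripper_width: 0.0513
```

View pics/w19.png

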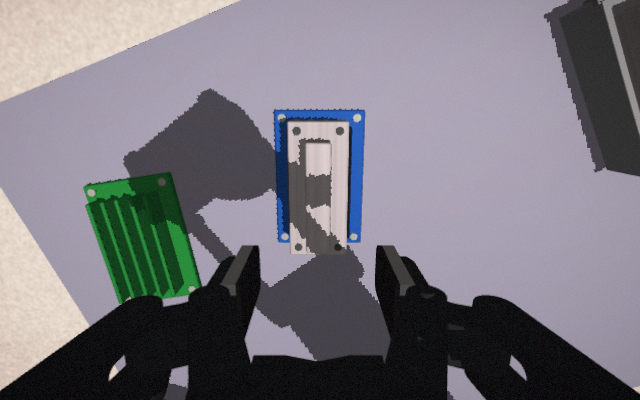

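View pics/side19.png

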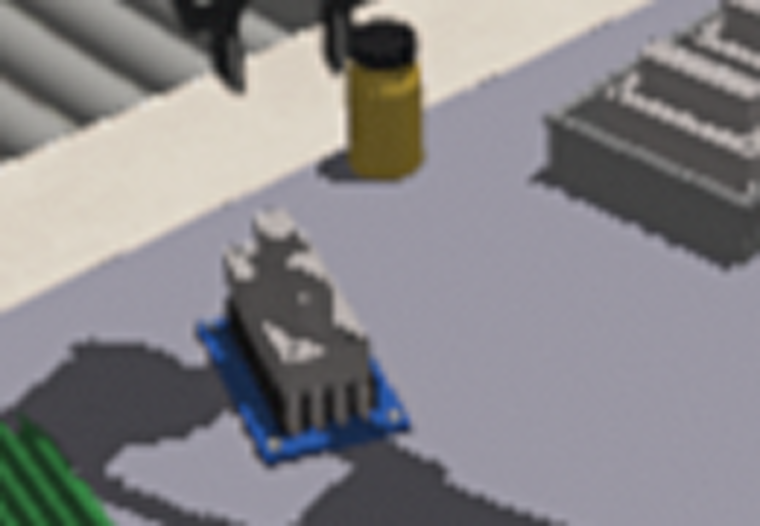

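View pics/scene19f.png

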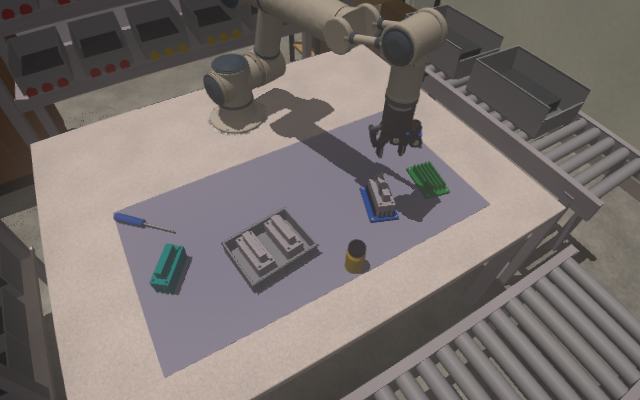

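Wrist view: the casting (holes at (297,131), (340,131), (299,247) and (338,247)) sits centred in the rack (screws at (281,118), (357,118), (285,237) and (354,237)). The side view shows it seated on the plate. Numeric check:

```bash
python3 - <<'E'
from h import *
P=np.load("P19.npy",allow_pickle=True).item()
C=plane(P,[[299,247],[297,131],[340,131],[338,247]],.066)[:,:2];R=plane(P,[[285,237],[281,118],[357,118],[354,237]],.01)[:,:2]
yw=lambda X:np.degrees(np.arctan2(*((X[1]+X[2]-X[0]-X[3])[::-1])))
a=np.radians(yw(R));d=C.mean(0)-R.mean(0)
print("yaw",yw(C),yw(R),"along",d@[np.cos(a),np.sin(a)],"lat",d@[-np.sin(a),np.cos(a)],"spans",np.linalg.norm(np.diff(C,axis=0),axis=1),np.linalg.norm(np.diff(R,axis=0),axis=1))
S=vision.camera_params("scene"); a0=cv2.imread("pics/scene0.png").astype(int);a1=cv2.imread("pics/scene19f.png").astype(int)
for n,b in dict(jar=(340,370,238,275),screw=(110,178,210,236)).items(): print(n,np.abs(a0-a1)[b[2]:b[3],b[0]:b[1]].mean().round(2))
st()
E
```

```text
yaw -20.73256414139484 -20.462401549570053 along 0.0013684670491411375 lat 0.0006777849281544092 spans [0.10366551 0.03575339 0.10360125] [0.12459297 0.07460833 0.12445379]
jar 3.26
screw 2.38
t 25.95 p [0.6298 0.2121 0.1881] q [ 0.6956 -0.1279 -0.6954 -0.1276] F [ 0.5   0.33 -0.63] T [-0.042  0.039  0.025] w 0.0513
```

```bash
python3 - <<'E'
from h import *
a=cv2.imread("pics/side0.png").astype(int);b=cv2.imread("pics/side19f.png").astype(int)
print("rover",np.abs(a-b)[270:315,212:262].mean().round(2))
print(manip.finish_job())
E
```

```text
rover 1.1
the job is handed in; nothing more can be done
None
```

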